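# Lock a bangle display post into the stall's slotted rail

### The job

Set up the bangle display post on the market stall: pick it up off its cradle, stand it upright in the square well of the pale wooden block and let go. Then take it again from there, lower its hammer-shaped foot lengthwise through the open gap in the rail's slot until the collar sits flat on the rail, turn it a quarter turn so that the foot catches under the lips, and leave it standing there, without disturbing the two bangles or the dish lying loose on the cloth.

Things in the scene. Friction and masses are not known exactly. Their poses are not given: they have to be found in the camera images.
- post_mid (a point): Centre of the display post, 140 mm long, 0.12-0.21 kg, lying level in its cradle at first. Axes: x along it from foot to knob, y the long way of the foot (level at first), z across. From this point along x: steel hammer foot -70 to -62 mm, neck 16 mm thick to -56, brass collar 46 mm dia. to -50, wooden stem 18 mm dia. to +44, red knob to +70.
- post_collar (a point): Centre of the collar's underside (foot side), 56 mm from post_mid; axes as post_mid. This face rests on block or rail when the post stands; the foot then reaches 14 mm below it. The foot is 32 mm long (y), 18 mm wide (z), 8 mm thick, with rounded ends.
- post_knob (a point): Centre of the red square knob, 57 mm from post_mid at the end away from the foot; axes as post_mid. Knob 26 x 26 x 26 mm, flat faces across y and z.
- rest: Fixed dark wood cradle; origin under its centre, x along the lying post. Base 100 x 60 x 8 mm; two uprights, 6 mm thick, 36 mm across, 46 mm high, stand 37 mm either side of the middle along x and hold the stem in open-topped notches, its axis 45 mm above the table. The 68 mm between them is free for fingers. Lift the post straight up.
- holder_hole0 (a point): Centre of the mouth of the square well in the fixed pale wooden block (76 x 76 mm, 30 mm high; this point is at its top face, z up). Well about 39 x 39 mm, 22 mm deep, chamfered: foot and neck drop in at any turn and the collar rests on the block's top.
- rail_slot (a point): Middle of the fixed grey slotted rail, on the slot's centre line at the top face, 25 mm above the table. Axes: y along the slot, x across, z up. Rail 46 mm wide; slot 22 mm wide between lips 4 mm thick, hollow below (40 mm wide, 18 mm deep). With the collar on the rail the foot hangs 2 mm under the lips and turns freely. Wooden end blocks, 35 mm high, begin 60 mm either side.
- rail: The same rail; origin under its middle. A dark red strip, flush with the lips, closes its slot except for one open gap 46 mm long, whose centre lies up to 30 mm either way along y from the middle: its place is not reported, find it by touch or sight. A foot set down on the strip stops with the collar 14 mm too high.
- jade_bangle_mid (a point): Centre of a loose pale green bangle lying flat, 72 mm outside diameter, 13 mm high. Bystander.
- amber_bangle_mid (a point): Centre of a loose orange-brown bangle lying flat, 70 mm outside diameter, 12 mm high. Bystander.
- dish_mid (a point): Centre of a loose white dish, 70 mm across, 32 mm high. Bystander.
Not all that is in view belongs to the job. What is shaped like the part that bears post_mid but orange or turquoise is not meant.

How it is judged:
By the outcome, as a careful person would: the job done as asked, in the order asked, and still so for the second after the job is handed in, with the robot touching nothing.
It also fails if it takes over 54 s, if anything falls off the work surface, if the arm or the gripper's body presses on something with over 40 N, if the wrist force passes 120 N, or if a joint passes its speed limit or range.

### The arm

A 6-joint arm with a two-finger parallel gripper is mounted at the origin on the work surface. World frame = base frame: x ahead of the robot, y to its left, z up, the work surface at z = 0. Lengths are in m, angles in rad, forces in N, time in s.
With the tool pointing down it reaches from about 0.425 to 0.95 m from the base axis. Payload 14.7 kg.
Tool frame: the origin (TCP) lies at the very end of the fingers, on their centre line; the grasp point (between the pads) lies 19 mm behind it; z points along the fingers, y is the direction in which the jaws open and shut (so a half turn about z gives the same grasp; the last joint's range is limited). The gripper opens to 85 mm and grips with 20 to 120 N. Pads are 22 mm wide; open, the fingers measure 114 mm over their backs; the gripper's body (76 mm by 85 mm) begins 54 mm behind the grasp point. The pads swing forward as they close: fully open they stand 13 mm farther back than shut.
Start: joints at [-1.204, 0.48, 1.596, -0, 1.065, -0.047], TCP at [0.261, -0.595, 0.231] pointing down, gripper open.
Joint ranges: [-2.75, 2.75], [-0.82, 2.05], [0.23, 2.67], [-1.56, 4.7], [0.09, 2.69], [-2.92, 2.92]. Speed limits (rad/s): [1.89, 1.89, 2.39, 3.01, 3.01, 3.01].

### API

Orientations are given as a 3x3 rotation matrix whose columns are the frame's x, y, z axes.
In Python, from rig import bot gives the robot as it stands.
- The arm moves only by the tool jog_arm, never from a script. Its argument "steps" is a list of rows, each a list of 2 entries, a list of its own where there are three numbers: the shift along the tool's x, y, z in mm, then the turn about the tool's z in degrees. A call has 1 to 20 rows; each row shifts and turns the pose as measured when the row begins, along the tool's axes as they then stand; what a row does not reach is not made up. A row lasts 1/12 s, in which the tool goes at most 41.7 mm and 7.16 degrees, less where a joint would pass 70% of its speed; a pose out of reach is approached as far as the arm can. A call is refused whole if a number of a shift passes 41.7 or a number of a turn 7.16, either way. A call with a gripper value outside its range is refused whole. "gripper" is the closure, from 0 (fully open) to 1 (shut), set as the call begins (left out, the last holds). The fingers move at their own pace and stop on an object; "grip_force" is the grip in N (left out, the last holds). Time passes only in rows, so rows that do not move let the fingers close. It gives the time, the measured TCP pose, the force and the opening at its end, in the units of the state.
- bot.read_state(): the state, without advancing time (a new reading comes with each control period).
- bot.camera(name): name is "scene" or "top" or "wrist"; returns (picture, depth): 480x640x3 uint8, red, green, blue; 480x640 float32, m along the optical axis (not along the pixel's ray), 0 where there is no reading.
- bot.get_calibration(name): a dict with "intrinsics" (3x3 intrinsics, pixels), "view" (4x4, takes a point from world to camera coordinates). Camera axes: x right, y down, z forward; pixel columns grow to the right and rows downward; lengths in m; the calibration is good to about 2 mm. The wrist camera is an equidistant fisheye: a pixel r from the principal point sees the ray r / f radians off the axis. A picture is of the moment at which its call begins: read the wrist's pose just before it. get_calibration takes no time and is no camera call; for the wrist camera it gives the pose at the moment of the call.
- bot.finish_job(): hands the job in, once; it reports no verdict.
The state is a dict: "clock": time; "joint_positions": joint angles; "qd": joint speeds; "tau": joint torques, N m; "ee_pos": TCP position; "tool_rot": TCP orientation; "wrist_force": force on the tool from outside, world axes, zero at the start; "wrist_torque": the same for the moment, N m; "width": finger opening in m.
Only numpy, scipy, OpenCV 4.12 (cv2) and the standard library are available. Lean on these libraries where they do the work, as an engineer would, in place of code of your own. Each camera call takes 0.05 s, during which the arm holds its last target.

## Working session

There is one attempt and no reset: what is moved stays moved. The work goes in short steps, Python scripts to look and compute and a tool call to move; the robot and the scene stay as the last step left them, time stands still between calls to the robot, and variables do not carry over. Pictures are saved under pics/ and viewed, and the job is handed in when it is done.

Besides the shell and the picture viewer there is one more tool, called after "Call:" by a JSON object that holds its "fn" and its "kwargs". jog_arm: Moves the arm, as the interface text tells. Its arguments: {"type":"object","properties":{"steps":{"type":"array","items":{"type":"array"}},"gripper":{"type":"number"},"grip_force":{"type":"number"}},"required":["steps"]}

```bash
ls; mkdir -p pics
python3 - <<'E'
from rig import bot
import cv2, numpy as np
s=bot.read_state()
print(s)
for n in ["scene","top"]:
    im,d=bot.camera(n); cv2.imwrite(f"pics/{n}0.png",im[:,:,::-1]); np.savez(f"{n}0.npz",im=im,d=d)
    c=bot.get_calibration(n); print(n,c)
E
```

```text
pics
{'clock': 0.0, 'joint_positions': array([-1.20360692e+00,  4.80890451e-01,  1.59688749e+00,  2.91070593e-05,
        1.06512811e+00, -4.65978606e-02]), 'qd': array([8.84743879e-06, 1.29771716e-03, 2.93008409e-04, 1.35795395e-04,
       1.27367083e-03, 8.07289526e-06]), 'tau': array([-8.14559626e-04, -9.50638103e+01, -4.30196571e+01, -1.37041975e-04,
        1.18143432e-02, -4.51000994e-05]), 'ee_pos': array([ 0.26122388, -0.59472154,  0.2306293 ]), 'tool_rot': array([[ 9.15610303e-01,  4.02066628e-01, -4.47735085e-04],
       [ 4.02066868e-01, -9.15609474e-01,  1.23498967e-03],
       [ 8.65976478e-05, -1.31078871e-03, -9.99999137e-01]]), 'wrist_force': array([ 0.24406443, -0.13801268,  0.82212722]), 'wrist_torque': array([ 0.00181796, -0.02857943, -0.00342678]), 'width': 0.08533086594495556}
scene {'intrinsics': array([[569.02791685,   0.        , 322.91763704],
       [  0.        , 569.02791685, 250.13935438],
       [  0.        ,   0.        ,   1.        ]]), 'view': array([[ 0.27561134,  0.96122293,  0.00942658, -0.04731948],
       [ 0.54841101, -0.14917679, -0.82279502, -0.24717102],
       [-0.78948322,  0.23194128, -0.56826006,  1.52030272],
       [ 0.        ,  0.        ,  0.        ,  1.        ]])}
top {'intrinsics': array([[507.31394822,   0.        , 315.21355071],
       [  0.        , 507.31394822, 246.37175099],
       [  0.        ,   0.        ,   1.        ]]), 'view': array([[ 0.0277358 , -0.99959087, -0.00698639, -0.10867398],
       [-0.99802591, -0.02729706, -0.05656099,  0.49538651],
       [ 0.05634714,  0.00854136, -0.9983747 ,  0.98935391],
       [ 0.        ,  0.        ,  0.        ,  1.        ]])}
```

View pics/scene0.png

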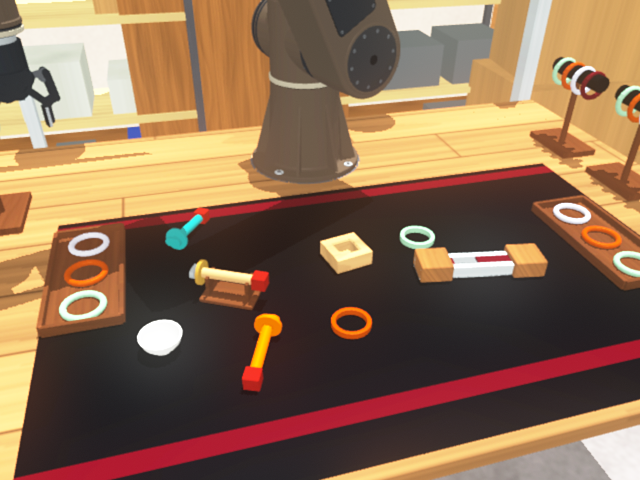

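View pics/top0.png

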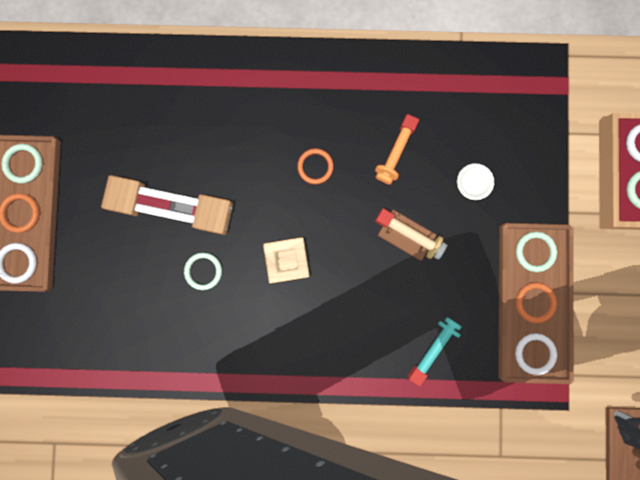

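The top view shows the target post (cream stem, red knob at about (385,216), foot at about (440,251)) lying in its cradle. The block is at (287,260), the rail at (168,205), the jade bangle at (203,271), the amber one at (316,166) and the dish at (476,182). I'll zoom in and measure.

```bash
cat > h.py <<'E'
import numpy as np, cv2
from rig import bot
def pts(im,d,c):
    K=c["intrinsics"];V=c["view"]
    v,u=np.mgrid[0:480,0:640]
    X=np.stack([(u-K[0,2])/K[0,0]*d,(v-K[1,2])/K[1,1]*d,d],-1)
    return (X-V[:3,3])@V[:3,:3]
def cast(u,v,c,z):
    K=c["intrinsics"];V=c["view"];R=V[:3,:3]
    o=-R.T@V[:3,3]; r=R.T@np.array([(u-K[0,2])/K[0,0],(v-K[1,2])/K[1,1],1])
    return o+r*(z-o[2])/r[2]
E
python3 - <<'E'
from h import *
D={n:np.load(n+"0.npz") for n in("top","scene")}
def crop(n,x0,y0,x1,y1,s):
    return cv2.resize(D[n]["im"][y0:y1,x0:x1,::-1],None,fx=s,fy=s,interpolation=cv2.INTER_CUBIC)
a=crop("top",95,165,245,245,5); cv2.imwrite("pics/rail.png",a)
b=crop("scene",405,225,555,290,5); cv2.imwrite("pics/rail_s.png",b)
cv2.imwrite("pics/both.png",np.vstack([a,b]) if a.shape[1]==b.shape[1] else a)
cv2.imwrite("pics/post.png",crop("top",365,195,465,275,6))
c=bot.get_calibration("top"); P=pts(D["top"]["im"],D["top"]["d"],c)
for (u,v) in [(385,216),(411,232),(440,251),(287,260),(272,245),(168,192),(150,203),(185,208),(168,206),(122,195),(212,214),(300,350)]:
    print((u,v),P[v,u].round(4))
E
```

```text
(385, 216) [ 0.557  -0.2261  0.0569]
(411, 232) [ 0.5281 -0.2761  0.0552]
(440, 251) [ 0.4936 -0.3316  0.0544]
(287, 260) [ 0.4699 -0.0397  0.0084]
(272, 245) [ 0.4976 -0.011   0.0304]
(168, 192) [6.008e-01 2.054e-01 3.000e-04]
(150, 203) [0.5738 0.2316 0.0273]
(185, 208) [0.5688 0.1688 0.0036]
(168, 206) [0.5691 0.1965 0.0255]
(122, 195) [0.5873 0.2851 0.0336]
(212, 214) [0.5545 0.1072 0.0351]
(300, 350) [ 0.2929 -0.0705  0.0026]
```

View pics/both.png

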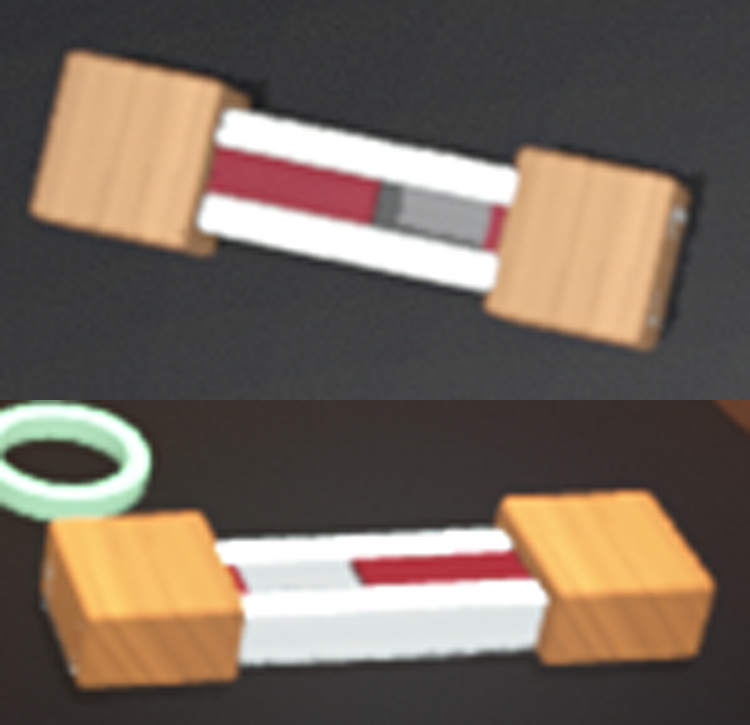

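View pics/post.png

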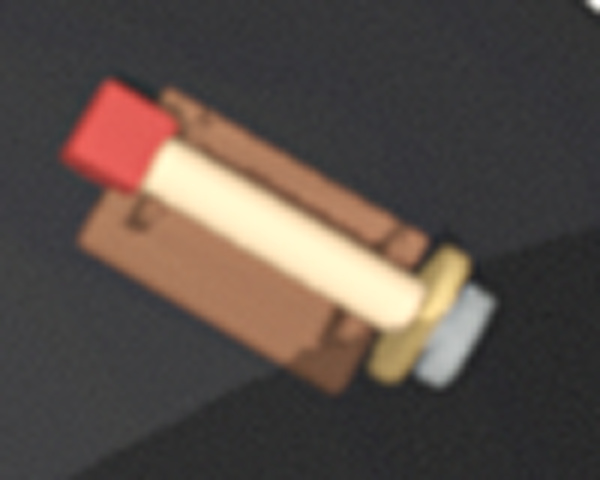

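The rail crop shows the dark red strip, open (grey) from about top pixel (170,205) to (193,210). The post crop shows the knob at upper left and the steel foot at lower right. Next I'll measure everything from masks.

```bash
cat > meas.py <<'E'
from h import *
D=np.load("top0.npz"); c=bot.get_calibration("top"); im=D["im"]; P=pts(im,D["d"],c)
hsv=cv2.cvtColor(im,cv2.COLOR_RGB2HSV)
def m(lo,hi,box):
    k=cv2.inRange(hsv,np.array(lo),np.array(hi)); o=np.zeros_like(k);x0,y0,x1,y1=box
    o[y0:y1,x0:x1]=k[y0:y1,x0:x1]
    n,l,s,_=cv2.connectedComponentsWithStats(o)
    if n<2: return o>0
    return l==1+np.argmax(s[1:,4])
def rect(mask,z,er=0):
    cs,_=cv2.findContours(mask.astype(np.uint8),0,cv2.CHAIN_APPROX_NONE); k=max(cs,key=len)[:,0]
    q=np.array([cast(u,v,c,z)[:2] for u,v in k],np.float32)*1000
    return cv2.minAreaRect(q), q
def rep(n,mask,z):
    r,q=rect(mask,z); zz=P[...,2][mask]; zz=zz[zz>0.003]
    print(n,mask.sum(),"c",np.round(r[0],1),"size",np.round(r[1],1),"ang",round(r[2],1),"medz",np.median(zz).round(4) if len(zz) else None)
    return r
E
cat > a.py <<'E'
from meas import *
print("hsv knob",hsv[216,385],"stem",hsv[232,411],"collar",hsv[241,438],"foot",hsv[251,441],"block",hsv[245,272],"rail",hsv[192,160],hsv[206,150],"red",hsv[203,150],"wood",hsv[195,122])
kn=m((0,120,100),(8,255,255),(370,200,400,232))|0
kn=kn.astype(bool); rep("knob",kn,.058)
st=m((12,20,150),(32,140,255),(385,205,440,255)); rep("stem",st,.05)
v,u=np.nonzero(st); print(np.c_[u,v].mean(0))
bl=m((10,20,120),(32,160,255),(255,225,320,295)); rep("block",bl,.03)
for n,lo,hi,b,z in [("jade",(50,20,100),(90,150,255),(175,245,230,300),.013),("amber",(3,150,100),(14,255,255),(290,140,345,195),.012),("dish",(0,0,130),(180,60,255),(450,155,505,210),.032)]:
    rep(n,m(lo,hi,b),z)
rep("railwhite",m((0,0,200),(180,40,255),(120,170,225,235)),.025)
E
python3 a.py
```

```text
hsv knob [  2 156 227] stem [ 25  47 255] collar [ 21 106 210] foot [ 70   4 192] block [ 29  42 255] rail [  0   0 255] [179  34 202] red [176 153 168] wood [ 15 103 226]
knob 235 c [ 553.4 -225.4] size [28.5 31.4] ang 60.5 medz 0.0569
stem 781 c [ 514.7 -279.6] size [104.4  51.3] ang 66.4 medz 0.0508
[412.31113956 236.59795134]
block 1724 c [469.3 -38.4] size [80.5 80.9] ang 10.7 medz 0.0288
jade 225 c [443.  126.8] size [74.6 75. ] ang 46.9 medz 0.0114
amber 174 c [659.2 -91.1] size [68.7 70. ] ang 1.5 medz 0.0107
dish 1094 c [ 633.4 -403.2] size [71.  70.1] ang 0.7 medz 0.0173
railwhite 453 c [555.3 203.2] size [118.6  15.1] ang 79.6 medz 0.0247
```

```bash
cat > b.py <<'E'
from meas import *
def zone(box,z0,z1):
    o=np.zeros(im.shape[:2],bool);x0,y0,x1,y1=box;o[y0:y1,x0:x1]=True
    return o&(P[...,2]>z0)&(P[...,2]<z1)
def pr(n,mask):
    q=P[mask][:,:2]*1000; r=cv2.minAreaRect(q.astype(np.float32)); print(n,mask.sum(),"mean",q.mean(0).round(1),"rect",np.round(r[0],1),np.round(r[1],1),round(r[2],1)); return q
pr("block",zone((255,225,320,295),.026,.034))
pr("railtop",zone((120,170,225,235),.021,.029))
pr("endL",zone((95,165,150,225),.0315,.039)); pr("endR",zone((185,185,240,240),.0315,.039))
pr("rest base",zone((365,195,465,275),.004,.016))
sat=hsv[...,1]
k=zone((370,200,402,235),.052,.064)&((hsv[...,0]<8)|(hsv[...,0]>170))&(sat>120); pr("knobtop",k)
s=zone((385,205,440,255),.046,.062)&(hsv[...,0]>12)&(hsv[...,0]<35)&(hsv[...,2]>150)&(sat<110)
q=pr("stem",s); vx,vy,x0,y0=cv2.fitLine(q.astype(np.float32),cv2.DIST_HUBER,0,.01,.01).ravel(); print("axis",np.degrees(np.arctan2(vy,vx)),x0,y0)
f=zone((425,235,450,262),.035,.062)&(sat<40)&(hsv[...,2]>120); pr("foot",f)
for n,u,v in [("gapA",170.4,205.6),("gapB",192.6,210.4),("slotA",137.5,199),("slotB",196,210.8)]: print(n,cast(u,v,c,.025).round(4))
E
python3 b.py
python3 - <<'E'
from h import *
D=np.load("scene0.npz"); c=bot.get_calibration("scene")
# gap ends in the scene picture (crop offset 405,225 scale5; stacked at y=400)
for u,v in [(242,580),(357,572)]: print(cast(405+u/5,225+(v-400)/5,c,.025).round(4))
P=pts(D["im"],D["d"],c)
h=cv2.cvtColor(D["im"],cv2.COLOR_RGB2HSV)
for n,b,z0,z1 in [("block",(310,225,380,280),.027,.033),("railtop",(440,240,525,285),.022,.028)]:
    o=np.zeros((480,640),bool);o[b[1]:b[3],b[0]:b[2]]=1
    q=P[o&(P[...,2]>z0)&(P[...,2]<z1)][:,:2]*1000; print(n,len(q),q.mean(0).round(1),[np.round(t,1) for t in cv2.minAreaRect(q.astype(np.float32))])
b=(180,250,280,310);o=np.zeros((480,640),bool);o[b[1]:b[3],b[0]:b[2]]=1
k=o&(P[...,2]>.03)&((h[...,0]<8)|(h[...,0]>172))&(h[...,1]>150); q=P[k]*1000; print("knob all",q.mean(0),q.min(0),q.max(0))
kt=k&(P[...,2]>.054);q=P[kt]*1000; print("knob top",q.mean(0))
E
```

```text
block 1079 mean [469.3 -38.9] rect [469.2 -39.1] [75.8 76.1] 11.0
railtop 1172 mean [572.7 207.3] rect [568.8 181.9] [208.6  66.5] 79.5
endL 1000 mean [587.9 287.8] rect [588.1 288.4] [62.8 65.7] 79.1
endR 1017 mean [554.9 109.3] rect [555.1 109.4] [62.2 65.8] 79.6
rest base 1027 mean [ 523.3 -276.8] rect [ 528.2 -291.9] [158.1 197.2] 1.5
knobtop 182 mean [ 554.2 -226.1] rect [ 554.2 -226.6] [25.3 26. ] 59.9
stem 471 mean [ 524.1 -280.3] rect [ 524.1 -283.8] [103.8  26. ] 65.9
axis 61.25026 523.9246 -279.89728
foot 95 mean [ 494.6 -333. ] rect [ 495.2 -333.1] [11.6 30.7] 63.8
gapA [0.5701 0.192  0.025 ]
gapB [0.5618 0.1478 0.025 ]
slotA [0.5814 0.2575 0.025 ]
slotB [0.5612 0.1411 0.025 ]
[0.5663 0.1474 0.025 ]
[0.5732 0.1928 0.025 ]
block 622 [471.4 -40.4] [array([471. , -39.7]), array([81.9, 78. ]), np.float64(10.1)]
railtop 763 [578.2 204.9] [array([575.1, 193.6]), array([163.2,  65.7]), np.float64(79.3)]
knob all [ 569.11894272 -229.35224079   55.33375511] [ 540.58286631 -344.00857044   31.46217874] [1348.84657567 -210.49394325  661.00229589]
knob top [ 574.09177295 -229.61896895   69.7576882 ]
```

```bash
cat > plan.py <<'E'
import sys
from h import *
def plan(x,y,z,ang,n=None,v=36):
    s=bot.read_state(); p=s["ee_pos"]*1000; R=s["tool_rot"]; a=np.degrees(np.arctan2(R[1,0],R[0,0]))
    d=np.array([x,y,z])-p; da=(ang-a+180)%360-180
    n=n or int(max(np.ceil(np.linalg.norm(d)/v),np.ceil(abs(da)/6.5),1))
    rows=[]
    for i in range(n):
        b=np.radians(a+da*i/n); X=np.array([np.cos(b),np.sin(b),0]);Y=np.array([np.sin(b),-np.cos(b),0])
        rows.append([[round(float(d@X/n),1),round(float(d@Y/n),1),round(float(-d[2]/n),1)],round(float(-da/n),1)])
    print("at",p.round(1),round(a,2),"clock",round(s["clock"],2),"F",s["wrist_force"].round(1),"T",s["wrist_torque"].round(2),"w",round(s["width"]*1000,1)); print(rows)
if __name__=="__main__":
    t=[float(k) for k in sys.argv[1:]]; plan(*t[:4],n=int(t[4]) if len(t)>4 else None)
E
python3 plan.py 555 -226 130 60.9
```

```text
at [ 261.2 -594.8  230.7] 23.71 clock 0.1 F [-0.2  0.1 -0.6] T [ 0.04 -0.07  0.01] w 85.1
[[[29.8, -15.7, 7.2], -2.7], [[30.5, -14.3, 7.2], -2.7], [[31.1, -12.9, 7.2], -2.7], [[31.7, -11.4, 7.2], -2.7], [[32.2, -9.9, 7.2], -2.7], [[32.6, -8.4, 7.2], -2.7], [[33.0, -6.9, 7.2], -2.7], [[33.2, -5.4, 7.2], -2.7], [[33.5, -3.8, 7.2], -2.7], [[33.6, -2.3, 7.2], -2.7], [[33.7, -0.7, 7.2], -2.7], [[33.7, 0.9, 7.2], -2.7], [[33.6, 2.4, 7.2], -2.7], [[33.4, 4.0, 7.2], -2.7]]
```

Call:
{"fn": "jog_arm", "kwargs": {"steps": [[[30, -16, 7], -2.7], [[30.5, -14, 7], -2.7], [[31, -13, 7], -2.7], [[32, -11, 7], -2.7], [[32, -10, 7], -2.7], [[33, -8, 7], -2.7], [[33, -7, 7], -2.7], [[33, -5, 7], -2.7], [[33, -4, 7], -2.7], [[34, -2, 7], -2.7], [[34, -1, 7], -2.7], [[34, 1, 7], -2.7], [[34, 2, 7], -2.7], [[33, 4, 7], -2.7]], "gripper": 0.4, "grip_force": 20}}

```text
clock: 1.27
ee_pos: [0.5565, -0.2096, 0.1257]
tool_rot: [[0.459, 0.888, -0.003], [0.888, -0.459, 0.0], [-0.002, -0.003, -1.0]]
wrist_force: [0.9, -0.5, -0.3]
width: 0.0514
```

```bash
python3 plan.py 555.5 -224 60 60.9
python3 - <<'E'
from h import *
c=bot.get_calibration("wrist"); print(c)
im,d=bot.camera("wrist"); cv2.imwrite("pics/w1.png",im[:,:,::-1])
E
```

```text
at [ 556.5 -209.6  125.7] 62.67 clock 1.27 F [ 0.9 -0.5 -0.3] T [-0.03 -0.03 -0.04] w 51.4
[[[-6.6, 2.9, 32.9], 0.9], [[-6.6, 3.0, 32.9], 0.9]]
{'intrinsics': array([[371.64829954,   0.        , 315.70404219],
       [  0.        , 371.64829954, 242.96488015],
       [  0.        ,   0.        ,   1.        ]]), 'view': array([[ 0.88877139, -0.45834252, -0.00274761, -0.58990421],
       [-0.4361487 , -0.84754809,  0.30238477,  0.05690964],
       [-0.14092453, -0.26755256, -0.95318199,  0.30129997],
       [ 0.        ,  0.        ,  0.        ,  1.        ]])}
```

View pics/w1.png

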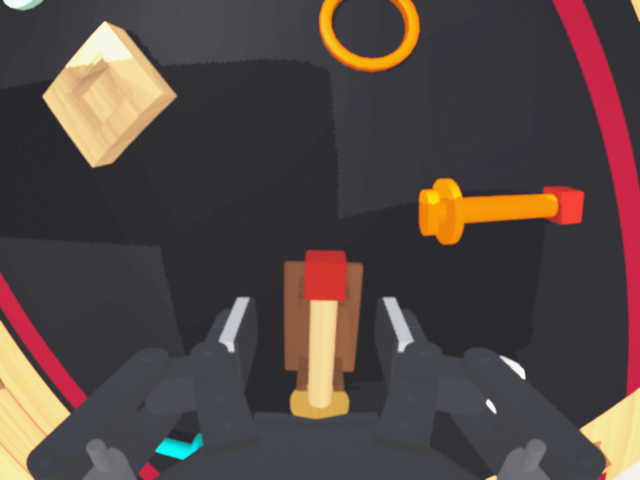

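The wrist view shows the knob at about (325,277) between the open fingers, and the post pointing straight down the picture. I'll cross-check the knob position with a wrist ray.

```bash
cat >> h.py <<'E'
def wcast(u,v,c,z):
    K=c["intrinsics"];V=c["view"];R=V[:3,:3]
    dx,dy=u-K[0,2],v-K[1,2]; r=np.hypot(dx,dy); th=r/K[0,0]
    ray=np.array([np.sin(th)*dx/max(r,1e-9),np.sin(th)*dy/max(r,1e-9),np.cos(th)])
    o=-R.T@V[:3,3]; w=R.T@ray
    return o+w*(z-o[2])/w[2]
E
python3 - <<'E'
from h import *
im=cv2.imread("pics/w1.png"); c=bot.get_calibration("wrist")
h=cv2.cvtColor(im,cv2.COLOR_BGR2HSV)
k=((h[...,0]<8)|(h[...,0]>172))&(h[...,1]>150); k[:, :290]=0;k[:,360:]=0;k[:240]=0;k[310:]=0
vs,us=np.nonzero(k); print(us.min(),us.max(),vs.min(),vs.max())
for v in range(250,302,6):
    r=np.nonzero(k[v])[0]; print(v,r.min() if len(r) else 0,r.max() if len(r) else 0, im[v,325])
cs,_=cv2.findContours(k.astype(np.uint8),0,1); q=max(cs,key=len)[:,0]
# axis ray: top face center
for u,v in [(305.5,258),(345,258),(305,298),(346,298)]: print(wcast(u,v,c,.058).round(4), wcast(u,v,c,.032).round(4))
for u,v in [(322,300),(320,390)]: print("stem",wcast(u,v,c,.054).round(4))
E
```

```text
304 347 250 301
250 307 327 [ 48  49 119]
256 305 345 [ 47  52 190]
262 305 346 [ 45  51 195]
268 304 347 [ 46  54 213]
274 304 347 [ 47  52 212]
280 304 346 [ 43  53 211]
286 304 346 [ 46  54 211]
292 304 345 [ 47  54 211]
298 304 345 [ 47  54 211]
[ 0.5536 -0.2014  0.058 ] [ 0.5486 -0.2094  0.032 ]
[ 0.5747 -0.2121  0.058 ] [ 0.5723 -0.2214  0.032 ]
[ 0.541  -0.2248  0.058 ] [ 0.5345 -0.2357  0.032 ]
[ 0.5638 -0.2365  0.058 ] [ 0.5601 -0.2488  0.032 ]
stem [ 0.549  -0.2327  0.054 ]
stem [ 0.5144 -0.2988  0.054 ]
```

Call:
{"fn": "jog_arm", "kwargs": {"steps": [[[-6, 2.5, 33], 0.8], [[-6, 2.5, 33], 0.7], [[0, 0, 18], 0], [[0, 0, 12], 0], [[0, 0, 0], 0]]}}

```text
clock: 1.73
ee_pos: [0.5611, -0.2136, 0.024]
tool_rot: [[0.471, 0.882, -0.002], [0.882, -0.471, 0.001], [0.0, -0.002, -1.0]]
wrist_force: [-0.7, -0.3, -0.3]
width: 0.0512
```

```bash
python3 plan.py 556 -223 29 61.2
```

```text
at [ 561.1 -213.6   24. ] 61.93 clock 1.73 F [-0.7 -0.3 -0.3] T [-0.01  0.05  0.03] w 51.2
[[[-10.7, -0.1, -5.0], 0.7]]
```

Call:
{"fn": "jog_arm", "kwargs": {"steps": [[[-10, 0, -4], 0.7], [[0, 0, 0], 0]]}}

```text
clock: 1.9
ee_pos: [0.5555, -0.2226, 0.0278]
tool_rot: [[0.482, 0.876, -0.004], [0.876, -0.482, 0.002], [0.0, -0.004, -1.0]]
wrist_force: [0.4, 0.1, 0.2]
width: 0.0511
```

Call:
{"fn": "jog_arm", "kwargs": {"steps": [[[0, 0, 0], 0], [[0, 0, 0], 0], [[0, 0, 0], 0], [[0, 0, 0], 0], [[0, 0, 0], 0]], "gripper": 0.75}}

```text
clock: 2.32
ee_pos: [0.5565, -0.2245, 0.032]
tool_rot: [[0.484, 0.875, 0.001], [0.875, -0.484, 0.0], [0.001, 0.0, -1.0]]
wrist_force: [-0.8, 0.1, -1.8]
width: 0.0259
```

The width reads 25.9 mm, so the knob is gripped. I'll lift it.

Call:
{"fn": "jog_arm", "kwargs": {"steps": [[[0, 0, -10], 0], [[0, 0, -15], 0], [[0, 0, -20], 0], [[0, 0, -20], 0], [[0, 0, -25], 0], [[0, 0, -25], 0], [[0, 0, 0], 0]]}}

```text
clock: 2.9
ee_pos: [0.5562, -0.2237, 0.1553]
tool_rot: [[0.483, 0.876, -0.0], [0.876, -0.483, 0.001], [0.001, -0.0, -1.0]]
wrist_force: [1.5, -0.1, -0.6]
width: 0.0258
```

```bash
python3 - <<'E'
from h import *
a=[]
for n in ("wrist","scene"):
    im,d=bot.camera(n); a.append(im[:,:,::-1])
cv2.imwrite("pics/l1.png",np.vstack([cv2.resize(a[0],(480,360)),cv2.resize(a[1][150:350,100:370],(480,356))])[:, :][:716])
cv2.imwrite("pics/l1.png",np.hstack([cv2.resize(a[0],(400,300)),cv2.resize(a[1][120:345,70:370],(400,300))]))
E
python3 plan.py 556 -223 160 61.2
```

```text
at [ 554.7 -223.   151.8] 61.14 clock 3.0 F [-0.8  0.9 -1.9] T [ 0.1  -0.03  0.  ] w 26.0
[[[0.6, 1.2, -8.2], -0.1]]
```

View pics/l1.png

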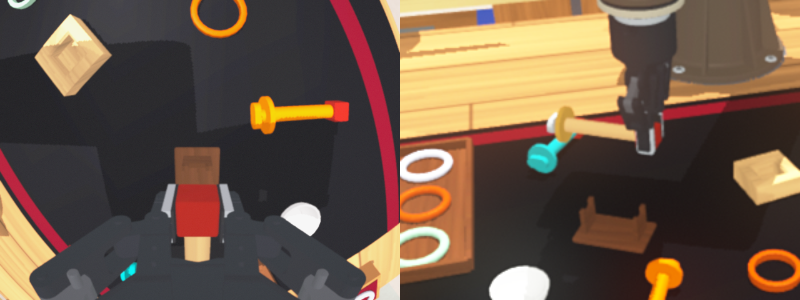

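The post stays level in the grip even at 20 N, so gravity won't turn it. I'll push its foot end against the block's far side face (normal about 11°) and swing the grip up in an arc, so that it pivots in the pads.

```bash
python3 plan.py 646 -5 110 11
```

```text
at [ 554.7 -223.   151.8] 61.14 clock 3.0 F [-0.8  0.9 -1.9] T [ 0.1  -0.03  0.  ] w 26.0
[[[29.4, -3.2, 5.2], 6.3], [[28.9, -6.3, 5.2], 6.3], [[28.0, -9.5, 5.2], 6.3], [[26.8, -12.5, 5.2], 6.3], [[25.3, -15.3, 5.2], 6.3], [[23.4, -18.0, 5.2], 6.3], [[21.3, -20.4, 5.2], 6.3], [[19.0, -22.6, 5.2], 6.3]]
```

Call:
{"fn": "jog_arm", "kwargs": {"steps": [[[29, -3, 5], 6.3], [[29, -6, 5], 6.3], [[28, -9.5, 5], 6.3], [[27, -12.5, 5], 6.3], [[25, -15, 5], 6.3], [[23, -18, 5], 6.3], [[21, -20, 5], 6.3], [[19, -22.5, 5], 6.3], [[0, 0, 0], 0]]}}

```text
clock: 3.75
ee_pos: [0.6466, 0.0012, 0.102]
tool_rot: [[0.99, 0.139, -0.013], [0.139, -0.99, 0.003], [-0.013, -0.005, -1.0]]
wrist_force: [-1.4, -0.6, -1.8]
width: 0.0259
```

```bash
python3 plan.py 646 -5 60 11
```

```text
at [646.6   1.2 102. ] 8.02 clock 3.75 F [-1.4 -0.6 -1.8] T [ 0.03 -0.1   0.05] w 25.9
[[[-0.7, 3.0, 21.0], -1.5], [[-0.8, 3.0, 21.0], -1.5]]
```

Call:
{"fn": "jog_arm", "kwargs": {"steps": [[[0, 3, 21], -1.5], [[0, 2, 21], -1.5], [[0, 0, 0], 0], [[0, 0, 0], 0]]}}

```text
clock: 4.08
ee_pos: [0.6449, -0.0004, 0.0549]
tool_rot: [[0.98, 0.197, -0.018], [0.197, -0.98, 0.003], [-0.017, -0.007, -1.0]]
wrist_force: [-0.0, 0.3, -0.1]
width: 0.0255
```

```bash
python3 - <<'E'
from h import *
a=[]
for n in ("scene","top"):
    im,d=bot.camera(n); np.savez(n+"1.npz",im=im,d=d); a.append(im[:,:,::-1])
cv2.imwrite("pics/l2.png",np.hstack([cv2.resize(a[0][160:340,270:510],(400,300)),cv2.resize(a[1][120:300,190:430],(400,300))]))
P=pts(*[np.load("scene1.npz")[k] for k in("im","d")],bot.get_calibration("scene"))
im=np.load("scene1.npz")["im"];h=cv2.cvtColor(im,cv2.COLOR_RGB2HSV)
E
python3 plan.py 646 -5 16 11
```

```text
at [645.1  -0.7  55.7] 11.33 clock 4.18 F [ 0.8  0.8 -0.5] T [ 0.07 -0.17  0.01] w 25.8
[[[0.0, 2.2, 19.8], 0.2], [[0.0, 2.2, 19.8], 0.2]]
```

View pics/l2.png

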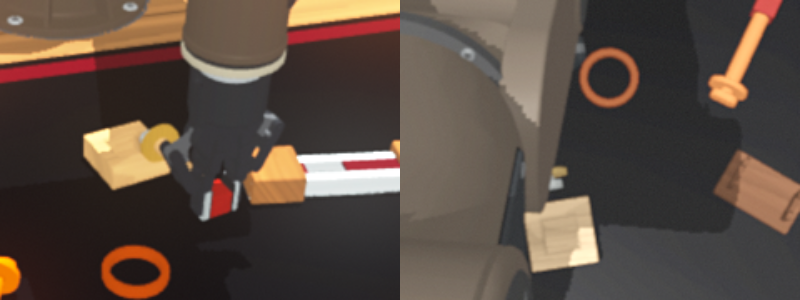

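The views show the post level in front of the block, foot pointing at its far face and clear of the rail end block and the amber bangle. I'll lower it and then press toward the block.

Call:
{"fn": "jog_arm", "kwargs": {"steps": [[[0, 2, 15], 0.3], [[0, 2, 15], 0], [[0, 0, 9], 0], [[0, 0, 0], 0]]}}

```text
clock: 4.52
ee_pos: [0.6475, -0.0056, 0.0187]
tool_rot: [[0.982, 0.189, -0.012], [0.189, -0.982, 0.003], [-0.011, -0.005, -1.0]]
wrist_force: [-0.4, -1.0, -1.6]
width: 0.0255
```

Call:
{"fn": "jog_arm", "kwargs": {"steps": [[[-5, 0, 0], 0], [[-5, 0, 0], 0], [[-4, 0, 0], 0], [[0, 0, 0], 0]]}}

```text
clock: 4.85
ee_pos: [0.6339, -0.0087, 0.0203]
tool_rot: [[0.982, 0.188, -0.009], [0.188, -0.982, 0.003], [-0.008, -0.005, -1.0]]
wrist_force: [3.8, -0.0, -0.9]
width: 0.0256
```

Call:
{"fn": "jog_arm", "kwargs": {"steps": [[[3, 0, 3], 0], [[0, 0, 3], 0], [[-3, 0, 0], 0], [[-3, 0, 0], 0], [[0, 0, 0], 0]]}}

```text
clock: 5.27
ee_pos: [0.6345, -0.0091, 0.0163]
tool_rot: [[0.982, 0.188, -0.0], [0.188, -0.982, 0.003], [0.0, -0.003, -1.0]]
wrist_force: [0.3, 0.6, -1.3]
width: 0.0258
```

Call:
{"fn": "jog_arm", "kwargs": {"steps": [[[-3, 0, 0], 0], [[-3.3, 0, -8.8], 0], [[-3.9, 0, -8.5], 0], [[-4.5, 0, -8.2], 0], [[-5, 0, -7.9], 0]]}}

```text
clock: 5.68
ee_pos: [0.6241, -0.0121, 0.0522]
tool_rot: [[0.982, 0.187, 0.018], [0.187, -0.982, 0.003], [0.019, 0.0, -1.0]]
wrist_force: [8.1, 2.9, 0.3]
width: 0.0253
```

```bash
cat > look.py <<'E'
import sys
from h import *
im,d=bot.camera("scene"); np.savez("sceneL.npz",im=im,d=d)
x0,y0,x1,y1=map(int,sys.argv[2:6])
cv2.imwrite(sys.argv[1],cv2.resize(im[y0:y1,x0:x1,::-1],(640,int(640*(y1-y0)/(x1-x0)))))
E
python3 look.py pics/p1.png 270 170 470 320; python3 plan.py 634 -9 50 11
```

```text
at [623.7 -12.4  53.6] 10.78 clock 5.73 F [ 3.7 -0.6  3.3] T [-0.12 -0.5   0.13] w 25.1
[[[10.8, -1.4, 3.6], -0.2]]
```

View pics/p1.png

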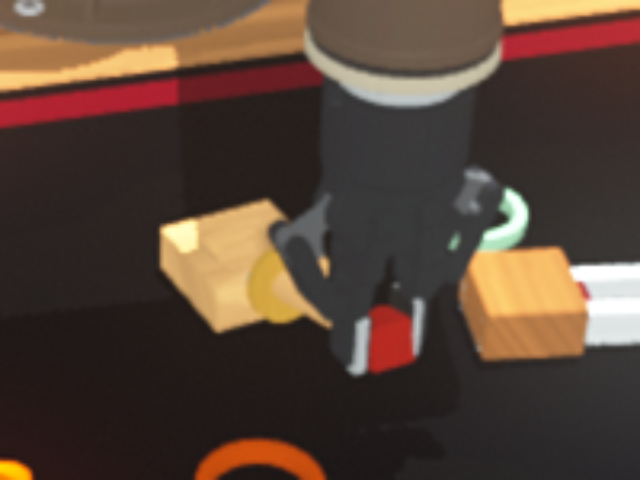

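It works. The collar has stayed down in front of the block while the knob rose, by about 16°. I'll continue the arc.

Call:
{"fn": "jog_arm", "kwargs": {"steps": [[[-5.7, 0, -7.6], 0], [[-6.1, 0, -7.1], 0], [[-6.6, 0, -6.7], 0], [[-7.1, 0, -6.2], 0], [[-7.5, 0, -5.7], 0], [[-7.9, 0, -5.2], 0]]}}

```text
clock: 6.23
ee_pos: [0.5917, -0.0195, 0.097]
tool_rot: [[0.982, 0.186, 0.041], [0.186, -0.983, 0.004], [0.041, 0.004, -0.999]]
wrist_force: [7.1, 2.6, 4.2]
width: 0.0258
```

```bash
python3 look.py pics/p2.png 270 170 470 320; python3 plan.py 634 -9 50 11
```

```text
at [590.7 -19.6  97.8] 10.7 clock 6.28 F [5.6 3.2 4.1] T [ 0.72 -0.81 -0.17] w 25.9
[[[22.3, -1.2, 23.9], -0.2], [[22.3, -1.1, 23.9], -0.2]]
```

View pics/p2.png

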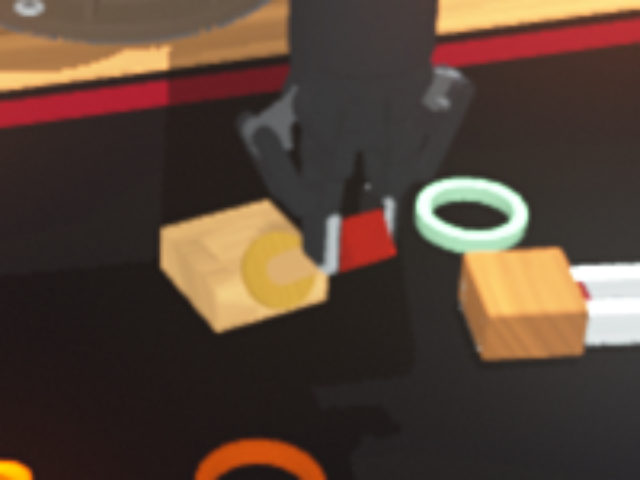

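Now about 40°. Continuing.

Call:
{"fn": "jog_arm", "kwargs": {"steps": [[[-8.2, 0, -4.6], 0], [[-8.5, 0, -4], 0], [[-8.7, 0, -3.5], 0], [[-9, 0, -3], 0], [[-9, 0, -2.5], 0]]}}

```text
clock: 6.7
ee_pos: [0.5546, -0.0272, 0.1191]
tool_rot: [[0.981, 0.184, 0.061], [0.184, -0.983, 0.004], [0.061, 0.007, -0.998]]
wrist_force: [4.7, 4.4, 7.0]
width: 0.0261
```

```bash
python3 look.py pics/p3.png 270 170 470 320; python3 plan.py 634 -9 50 11
```

```text
at [553.2 -27.4 119.5] 10.63 clock 6.75 F [4.  3.3 9.6] T [ 0.87 -0.9  -0.06] w 25.9
[[[20.7, -0.8, 17.4], -0.1], [[20.7, -0.7, 17.4], -0.1], [[20.7, -0.7, 17.4], -0.1], [[20.7, -0.7, 17.4], -0.1]]
```

View pics/p3.png

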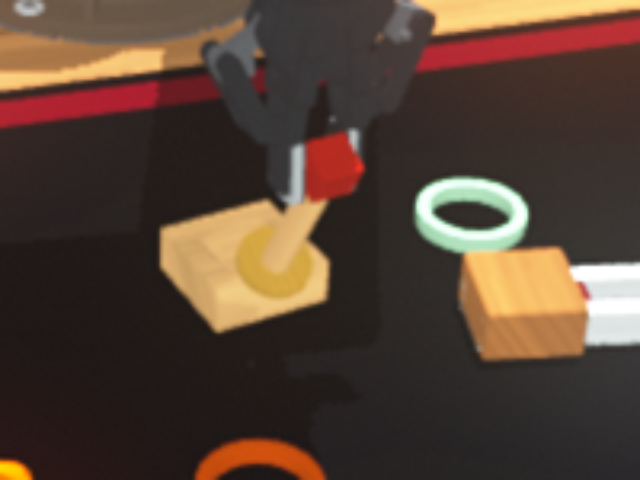

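Call:
{"fn": "jog_arm", "kwargs": {"steps": [[[-8.2, 0, -4.1], 0], [[-8.5, 0, -3.5], 0], [[-8.7, 0, -2.9], 0], [[-8.9, 0, -2.3], 0]]}}

```text
clock: 7.08
ee_pos: [0.516, -0.0339, 0.131]
tool_rot: [[0.981, 0.185, 0.06], [0.185, -0.983, 0.004], [0.06, 0.007, -0.998]]
wrist_force: [0.4, -0.6, -0.7]
width: 0.0255
```

```bash
python3 look.py pics/p4.png 270 170 470 320; python3 plan.py 634 -9 50 11
```

```text
at [514. -34. 131.] 10.66 clock 7.13 F [-2.3 -0.3 -2. ] T [0.02 0.09 0.  ] w 25.3
[[[24.5, -0.5, 16.2], -0.1], [[24.5, -0.4, 16.2], -0.1], [[24.5, -0.4, 16.2], -0.1], [[24.5, -0.4, 16.2], -0.1], [[24.5, -0.4, 16.2], -0.1]]
```

View pics/p4.png

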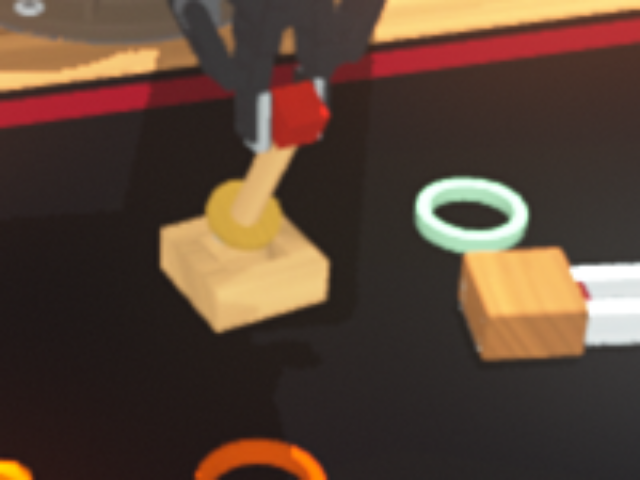

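Forces dropped to zero: the foot slipped up over the block's edge, and the post now hangs at roughly 60° above the block. I'll measure its tilt from depth before doing it again lower on the wall.

```bash
cat > tilt.py <<'E'
from h import *
def run(fresh=True):
    if fresh:
        im,d=bot.camera("scene"); np.savez("sceneL.npz",im=im,d=d)
    D=np.load("sceneL.npz"); im,d=D["im"],D["d"]; c=bot.get_calibration("scene"); P=pts(im,d,c); h=cv2.cvtColor(im,cv2.COLOR_RGB2HSV)
    p=bot.read_state()["ee_pos"]; near=(np.hypot(P[...,0]-p[0],P[...,1]-p[1])<.12)&(P[...,2]<p[2]+.06)
    red=near&((h[...,0]<8)|(h[...,0]>172))&(h[...,1]>150)&(P[...,2]>p[2]-.02)
    # post points: within pixels below the knob: wood/brass higher than the block
    brass=near&(h[...,0]>17)&(h[...,0]<30)&(h[...,1]>115)&(P[...,2]>.004)
    n,l,s,_=cv2.connectedComponentsWithStats(brass.astype(np.uint8))
    j=1+np.argmax(s[1:,4]); b=P[l==j]*1000
    print("knob vis",P[red].mean(0).round(4)*1000,red.sum(),"brass",b.mean(0).round(1),len(b),"z",b[:,2].min().round(1),b[:,2].max().round(1))
    w=b-b.mean(0); U,S,Vt=np.linalg.svd(w,full_matrices=False); nrm=Vt[2]*np.sign(Vt[2][2]); print("collar normal",nrm.round(3),"elev",np.degrees(np.arcsin(nrm[2])).round(1),"rms",(S/np.sqrt(len(b))).round(2))
    v,u=np.nonzero(l==j); print("px brass",u.mean(),v.mean(),"hsv sample",h[int(v.mean()),int(u.mean())])
    v,u=np.nonzero(red); print("px red",u.mean(),v.mean())
if __name__=="__main__":
    import sys; run(len(sys.argv)<2)
E
python3 tilt.py old
```

```text
knob vis [535.9 -34.1 158.4] 288 brass [489.9 -41.6  42.4] 1079 z 4.0 129.7
collar normal [-0.56   0.802  0.206] elev 11.9 rms [28.89 20.31 17.31]
px brass 347.82576459684896 246.28544949026877 hsv sample [ 21 174 209]
px red 362.2395833333333 205.42013888888889
```

Run:
```python
from h import *
D=np.load("sceneL.npz");P=pts(D["im"],D["d"],bot.get_calibration("scene"))*1000
for x,y in [(215,210),(220,230),(225,195),(240,240),(262,238),(272,210),(265,185),(245,205),(255,190),(265,170),(280,150),(300,110),(285,100)]:
    u,v=int(270+x/3.2),int(170+y/3.2); print((x,y),P[v,u].round(1),D["im"][v,u])
```

```text
(215, 210) [477.7 -60.2  64.3] [211 168  69]
(220, 230) [485.9 -60.6  55.8] [208 164  66]
(225, 195) [463.  -49.6  64.8] [213 168  68]
(240, 240) [496.7 -49.8  51.7] [213 167  67]
(262, 238) [494.1 -36.8  49.9] [215 170  69]
(272, 210) [477.5 -23.5  57.9] [214 169  69]
(265, 185) [506.7 -40.9  96.9] [230 188 121]
(245, 205) [492.1 -47.   73.3] [225 181 116]
(255, 190) [505.1 -46.1  92.4] [226 182 116]
(265, 170) [514.1 -43.9 110.6] [227 181 117]
(280, 150) [536.6 -43.2 138.6] [197 115  73]
(300, 110) [538.3 -33.8 162.6] [183  44  33]
(285, 100) [534.7 -40.2 167.6] [184  43  33]
```

The tilt is about 65–69°, with the foot at around (470,-44,43). I'll back off along +x, go down so the foot sits low against the block's wall, and push again.

Call:
{"fn": "jog_arm", "kwargs": {"steps": [[[20, 0, 0], 0], [[20, 0, 0], 0], [[20, 0, 2], 0], [[0, 0, 10], 0], [[0, 0, 12], 0], [[0, 0, 9], 0], [[0, 0, 0], 0]]}}

```text
clock: 7.72
ee_pos: [0.5712, -0.0231, 0.0991]
tool_rot: [[0.982, 0.183, 0.053], [0.183, -0.983, 0.004], [0.053, 0.006, -0.999]]
wrist_force: [-0.8, -0.7, -1.6]
width: 0.0256
```

```bash
python3 look.py pics/p5.png 270 170 470 320; python3 plan.py 634 -9 50 11
```

```text
at [571.3 -23.2  99.7] 10.57 clock 7.77 F [-0.4  0.3 -1. ] T [0.04 0.02 0.02] w 25.3
[[[21.4, -0.8, 16.6], -0.1], [[21.4, -0.8, 16.6], -0.1], [[21.4, -0.7, 16.6], -0.1]]
```

View pics/p5.png

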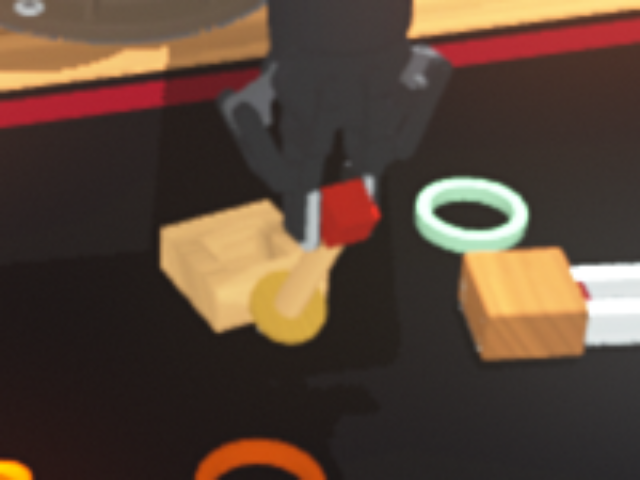

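Call:
{"fn": "jog_arm", "kwargs": {"steps": [[[-8, 0, -3], 0], [[-8, 0, -2.5], 0], [[-8, 0, -2.5], 0], [[-8, 0, -2], 0]]}}

```text
clock: 8.1
ee_pos: [0.5378, -0.0296, 0.1097]
tool_rot: [[0.982, 0.183, 0.056], [0.183, -0.983, 0.004], [0.056, 0.006, -0.998]]
wrist_force: [3.6, 0.5, 2.4]
width: 0.0257
```

```bash
python3 look.py pics/p6.png 270 170 470 320; python3 plan.py 634 -9 50 11
```

```text
at [536.5 -29.8 110. ] 10.57 clock 8.15 F [1.9 0.9 4.1] T [ 0.1  -0.59 -0.01] w 26.0
[[[24.9, -0.6, 15.0], -0.1], [[24.9, -0.6, 15.0], -0.1], [[24.9, -0.5, 15.0], -0.1], [[24.9, -0.5, 15.0], -0.1]]
```

View pics/p6.png

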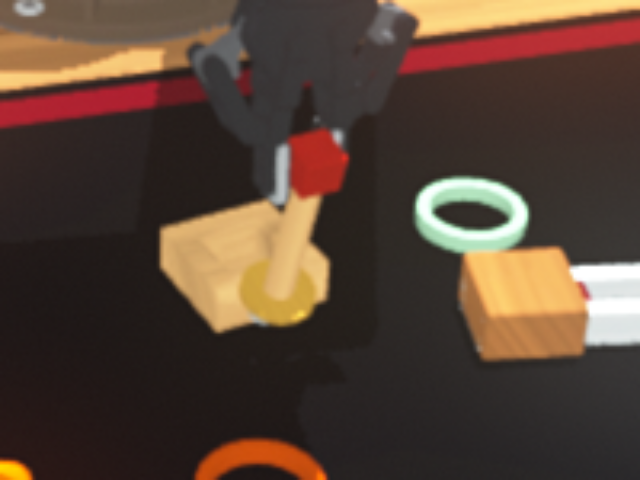

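Call:
{"fn": "jog_arm", "kwargs": {"steps": [[[-6, 0, -1.5], 0], [[-5, 0, -1], 0]]}}

```text
clock: 8.32
ee_pos: [0.5247, -0.0322, 0.1132]
tool_rot: [[0.981, 0.183, 0.058], [0.183, -0.983, 0.004], [0.057, 0.007, -0.998]]
wrist_force: [1.8, 0.4, -1.1]
width: 0.0255
```

```bash
python3 look.py pics/p7.png 270 170 470 320; python3 plan.py 634 -9 50 11;python3 - <<'E'
from h import *
D=np.load("sceneL.npz");P=pts(D["im"],D["d"],bot.get_calibration("scene"))*1000; h=cv2.cvtColor(D["im"],cv2.COLOR_RGB2HSV)
p=bot.read_state()["ee_pos"]*1000
near=(np.hypot(P[...,0]-p[0],P[...,1]-p[1])<28)
for z in range(20,165,8):
    k=near&(abs(P[...,2]-z)<4)&(h[...,2]>100)&(h[...,1]>80); 
    if k.sum()>3: print(z,k.sum(),P[k].mean(0).round(1),np.ptp(P[k][:,1]).round(1))
E
```

```text
at [523.9 -32.3 113.2] 10.55 clock 8.37 F [1.5 0.  0.8] T [ 0.08 -0.44  0.02] w 25.5
[[[28.1, -0.7, 15.8], -0.1], [[28.1, -0.6, 15.8], -0.1], [[28.1, -0.6, 15.8], -0.1], [[28.1, -0.5, 15.8], -0.1]]
20 7 [522.9 -43.6  20.6] 37.0
28 140 [533.6 -35.8  29.6] 44.8
36 151 [519.  -40.4  34.6] 45.7
44 28 [528.1 -38.1  43.9] 16.6
52 31 [529.2 -37.6  51.8] 18.5
60 32 [530.4 -37.6  60.2] 16.7
68 25 [532.9 -37.3  67.6] 15.4
76 35 [533.4 -37.   75.4] 17.3
84 34 [535.  -36.6  83.9] 17.4
92 31 [536.3 -36.2  91.8] 15.3
100 38 [537.6 -35.9 100.2] 17.1
108 32 [538.7 -34.9 108.2] 17.2
116 33 [540.3 -34.6 116.2] 34.5
124 23 [544.4 -32.6 124.9] 35.0
132 51 [547.3 -31.5 132.3] 37.3
140 34 [545.  -33.1 139.6] 37.0
148 97 [540.9 -30.9 149.8] 32.0
156 45 [535.8 -33.2 152.8] 26.5
```

View pics/p7.png

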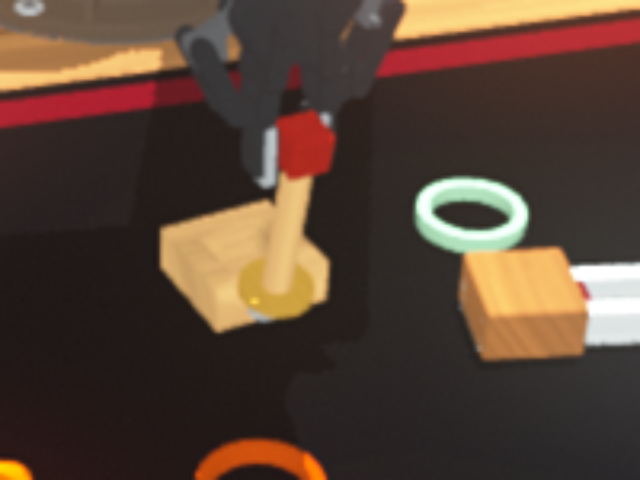

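The stem is about 9.6° from vertical, from the depth slices. A bit more.

Call:
{"fn": "jog_arm", "kwargs": {"steps": [[[-7, 0, -1], 0], [[-7, 0, -0.7], 0], [[-5, 0, -0.5], 0]]}}

```text
clock: 8.62
ee_pos: [0.5043, -0.0361, 0.1149]
tool_rot: [[0.981, 0.183, 0.059], [0.183, -0.983, 0.004], [0.058, 0.007, -0.998]]
wrist_force: [2.3, 0.2, -2.8]
width: 0.0259
```

```bash
cat > stem.py <<'E'
from h import *
import sys
im,d=bot.camera("scene"); np.savez("sceneL.npz",im=im,d=d)
P=pts(im,d,bot.get_calibration("scene"))*1000; h=cv2.cvtColor(im,cv2.COLOR_RGB2HSV)
s=bot.read_state(); p=s["ee_pos"]*1000
near=(np.hypot(P[...,0]-p[0],P[...,1]-p[1])<35)&(h[...,2]>100)&(h[...,1]>60)
z0,z1=p[2]-75,p[2]-8
k0=near&(P[...,2]>z0)&(P[...,2]<z1)&(h[...,0]>9)
k=P[k0]; A=[]
for z in np.arange(z0,z1,6):
    q=k[abs(k[:,2]-z)<3]
    if len(q)>8: A.append(np.r_[np.median(q,0)])
A=np.array(A); fx=np.polyfit(A[:,2],A[:,0],1); fy=np.polyfit(A[:,2],A[:,1],1)
print("stem tilt deg x,y",np.degrees(np.arctan([fx[0],fy[0]])).round(1),"front surf at lower",A[0].round(1),"upper",A[-1].round(1),"n",len(A))
r=near&((h[...,0]<8)|(h[...,0]>172))&(h[...,1]>150)&(P[...,2]>p[2]-20); q=P[r]; print("knob z",q[:,2].min().round(1),q[:,2].max().round(1))
b=(np.hypot(P[...,0]-p[0],P[...,1]-p[1])<45)&(h[...,0]>16)&(h[...,0]<26)&(h[...,1]>150)&(P[...,2]<p[2]-50)&(P[...,2]>p[2]-110); q=P[b]
if len(q): print("collar n",len(q),"mean",q.mean(0).round(1),"z",np.percentile(q[:,2],[5,50,95]).round(1))
print("TCP",p.round(1),"zaxis",s["tool_rot"][:,2].round(3),"F",s["wrist_force"].round(1),"clk",round(s["clock"],2))
if len(sys.argv)>1:
    c=bot.get_calibration("scene");V=c["view"];K=c["intrinsics"];g=K@(V[:3,:3]@(p/1000-[0,0,.04])+V[:3,3]);u,v=(g[:2]/g[2]).astype(int)
    x0=max(0,min(u-100,440));y0=max(0,min(v-75,330))
    cv2.imwrite(sys.argv[1],cv2.resize(im[y0:y0+150,x0:x0+200,::-1],(640,480)))
E
python3 stem.py pics/p8.png
```

```text
stem tilt deg x,y [0.4 1.6] front surf at lower [524.1 -42.2  41.2] upper [525.2 -38.4 105.4] n 12
knob z 124.1 157.0
collar n 208 mean [523.1 -37.9  34.8] z [32.5 34.9 36.9]
TCP [503.3 -36.1 114.9] zaxis [ 0.058  0.004 -0.998] F [ 0.6 -0.2  3.4] clk 8.67
```

View pics/p8.png

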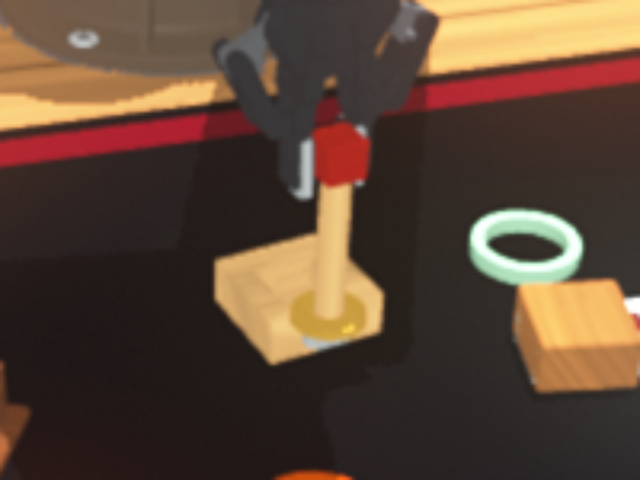

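The post is upright now (tilt 0.4°, 1.6°), with its foot in front of the block. I'll lift it and carry it over the well.

Call:
{"fn": "jog_arm", "kwargs": {"steps": [[[0, 0, -14], 0], [[0, 0, -14], 0], [[0, 0, -14], 0], [[-14.5, -2.5, 0], 0], [[-14.5, -2.5, 0], 0], [[-14.5, -2.5, 0], 0], [[0, 0, 0], 0]]}}

```text
clock: 9.25
ee_pos: [0.4501, -0.0369, 0.1542]
tool_rot: [[0.982, 0.183, 0.049], [0.183, -0.983, 0.004], [0.049, 0.005, -0.999]]
wrist_force: [-0.7, 0.8, -1.3]
width: 0.0258
```

```bash
python3 stem.py pics/p9.png
python3 - <<'E'
from h import *
im,d=bot.camera("wrist"); cv2.imwrite("pics/w9.png",im[:,:,::-1])
E
```

```text
stem tilt deg x,y [-0.4  0.6] front surf at lower [471.4 -39.2  81.2] upper [472.1 -37.3 144.5] n 12
knob z 159.6 196.2
collar n 184 mean [471.1 -38.5  74. ] z [71.  74.1 76.1]
TCP [451.7 -37.1 154.5] zaxis [ 0.051  0.004 -0.999] F [ 0.7 -0.7 -1.8] clk 9.3
```

View pics/p9.png

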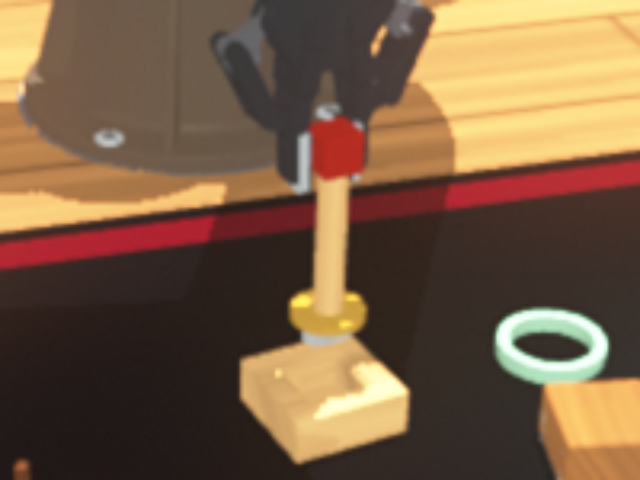

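View pics/w9.png

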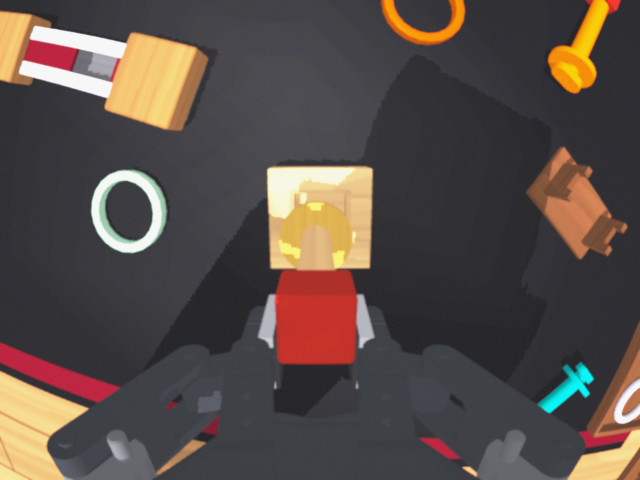

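Run:
```python
from h import *
c=bot.get_calibration("wrist")
im=cv2.imread("pics/w9.png");h=cv2.cvtColor(im,cv2.COLOR_BGR2HSV)
# collar: horizontal extent & front edge
k=(h[...,0]>18)&(h[...,0]<28)&(h[...,1]>170); k[:,:260]=0;k[:,380:]=0;k[:190]=0;k[280:]=0
v,u=np.nonzero(k); print("collar px",u.min(),u.max(),v.min(),v.max())
a=wcast(u.min(),237,c,.072);b=wcast(u.max(),237,c,.072);f=wcast(317,v.min(),c,.072)
print("collar L,R,front",a.round(4),b.round(4),f.round(4))
for uv in [(267,168),(372,167),(371,268),(270,269)]: print("block",wcast(*uv,c,.03).round(4))
print("mean",np.mean([wcast(*uv,c,.03) for uv in [(267,168),(372,167),(371,268),(270,269)]],0).round(4))
```

```text
Traceback (most recent call last):
ValueError: zero-size array to reduction operation minimum which has no identity
```

Run:
```python
from h import *
c=bot.get_calibration("wrist")
for n,uv,z in [("collarL",(280,238),.072),("collarR",(354,238),.072),("front",(317,202),.072)]: print(n,wcast(*uv,c,z).round(4))
B=[wcast(*uv,c,.03) for uv in [(267,168),(372,167),(371,268),(270,269)]]
print(np.round(B,4)[:,:2],np.mean(B,0).round(4))
```

```text
collarL [ 0.4615 -0.0133  0.072 ]
collarR [ 0.4701 -0.0597  0.072 ]
front [ 0.4884 -0.0322  0.072 ]
[[ 0.5008  0.0068]
 [ 0.5157 -0.0685]
 [ 0.4399 -0.0843]
 [ 0.4249 -0.0076]] [ 0.4703 -0.0384  0.03  ]
```

Scene and wrist agree that the axis is about 4 mm short in x and 2 mm off in y. I'll correct that and lower into the well.

Call:
{"fn": "jog_arm", "kwargs": {"steps": [[[3, 3, 0], 0], [[0, 0, 10], 0], [[0, 0, 10], 0], [[0, 0, 8], 0], [[0, 0, 0], 0]]}}

```text
clock: 9.77
ee_pos: [0.4626, -0.0406, 0.1261]
tool_rot: [[0.982, 0.183, 0.055], [0.183, -0.983, 0.003], [0.055, 0.007, -0.998]]
wrist_force: [-1.6, -0.3, -2.0]
width: 0.0258
```

```bash
python3 stem.py pics/p10.png
```

```text
stem tilt deg x,y [-1.1 -0.6] front surf at lower [483.2 -40.1  52.8] upper [482.3 -43.7 116.3] n 12
knob z 134.4 168.6
collar n 193 mean [482.7 -41.7  46.2] z [42.9 46.4 48.5]
TCP [462.8 -40.6 126.6] zaxis [ 0.055  0.003 -0.998] F [-0.1 -0.8 -0.6] clk 9.82
```

View pics/p10.png

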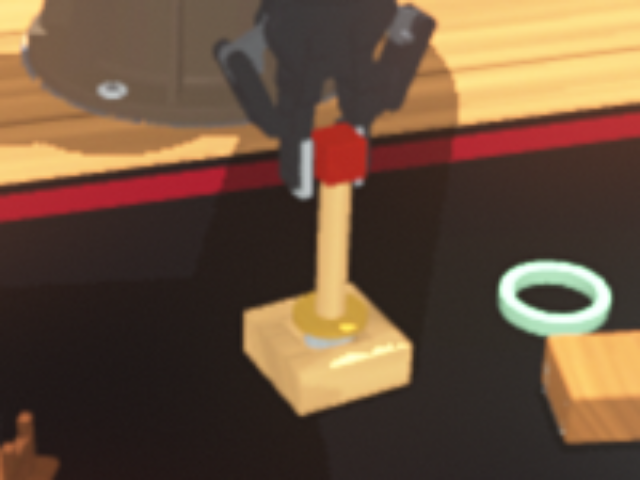

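Call:
{"fn": "jog_arm", "kwargs": {"steps": [[[-5, 0.5, 0], 0], [[0, 0, 4], 0], [[0, 0, 4], 0], [[0, 0, 0], 0]]}}

```text
clock: 10.15
ee_pos: [0.4588, -0.0423, 0.1184]
tool_rot: [[0.981, 0.183, 0.056], [0.183, -0.983, 0.003], [0.056, 0.007, -0.998]]
wrist_force: [-1.0, 0.3, -2.1]
width: 0.0258
```

```bash
python3 stem.py pics/p11.png
```

```text
stem tilt deg x,y [-0.7 -0. ] front surf at lower [480.3 -43.7  45.3] upper [479.6 -43.3 109.4] n 12
knob z 126.8 161.0
collar n 197 mean [479.6 -43.7  38.4] z [35.4 38.7 40.7]
TCP [459.  -42.3 118.7] zaxis [ 0.056  0.003 -0.998] F [-0.1  0.3 -1.1] clk 10.2
```

View pics/p11.png

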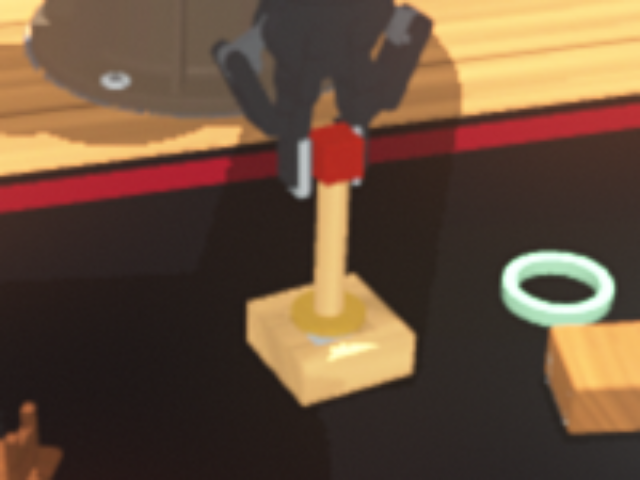

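Call:
{"fn": "jog_arm", "kwargs": {"steps": [[[0, 0, 2.5], 0], [[0, 0, 2.5], 0], [[0, 0, 2.5], 0], [[0, 0, 2.5], 0]]}}

```text
clock: 10.53
ee_pos: [0.4619, -0.0424, 0.1108]
tool_rot: [[0.981, 0.183, 0.062], [0.183, -0.983, 0.003], [0.061, 0.009, -0.998]]
wrist_force: [-6.7, 2.5, 33.0]
width: 0.0253
```

```bash
python3 stem.py pics/p12.png
```

```text
stem tilt deg x,y [-0.5  1.7] front surf at lower [481.8 -46.4  36.1] upper [480.9 -43.6 101.3] n 12
knob z 119.9 157.1
collar n 202 mean [480.5 -43.9  34.4] z [31.2 34.7 36.7]
TCP [461.9 -42.4 110.6] zaxis [ 0.062  0.003 -0.998] F [-5.7  2.4 25.7] clk 10.58
```

Seated: contact force 33 N, and the collar top is at about 36 mm as expected. Releasing.

Call:
{"fn": "jog_arm", "kwargs": {"steps": [[[0, 0, 0], 0], [[0, 0, 0], 0], [[0, 0, 0], 0]]}}

```text
clock: 10.83
ee_pos: [0.4622, -0.0422, 0.111]
tool_rot: [[0.981, 0.183, 0.063], [0.183, -0.983, 0.003], [0.062, 0.009, -0.998]]
wrist_force: [-0.1, 0.6, -0.9]
width: 0.0257
```

Call:
{"fn": "jog_arm", "kwargs": {"steps": [[[0, 0, 0], 0], [[0, 0, 0], 0], [[0, 0, 0], 0], [[0, 0, 0], 0], [[0, 0, 0], 0]], "gripper": 0.3}}

```text
clock: 11.25
ee_pos: [0.4625, -0.0423, 0.1108]
tool_rot: [[0.981, 0.183, 0.063], [0.183, -0.983, 0.002], [0.062, 0.009, -0.998]]
wrist_force: [-0.5, -0.0, -0.2]
width: 0.0595
```

Call:
{"fn": "jog_arm", "kwargs": {"steps": [[[0, 0, -20], 0], [[0, 0, -25], 0], [[0, 0, -20], 0], [[0, 0, 0], 0], [[0, 0, 0], 0]]}}

```text
clock: 11.67
ee_pos: [0.4575, -0.0424, 0.1772]
tool_rot: [[0.981, 0.183, 0.06], [0.183, -0.983, 0.003], [0.06, 0.008, -0.998]]
wrist_force: [-0.4, -0.6, -0.3]
width: 0.0599
```

```bash
python3 stem.py pics/p13.png
python3 - <<'E'
from h import *
im,d=bot.camera("wrist"); cv2.imwrite("pics/w13.png",im[:,:,::-1])
im,d=bot.camera("top"); cv2.imwrite("pics/t13.png",im[:,:,::-1])
c=bot.get_calibration("wrist"); np.save("cw13.npy",c["view"])
E
```

```text
stem tilt deg x,y [ 0.9 -0.6] front surf at lower [481.7 -43.7 104.2] upper [481.5 -43.4 125.2] n 5Traceback (most recent call last):
  File "stem.py", line 15, in <module>
    r=near&((h[...,0]<8)|(h[...,0]>172))&(h[...,1]>150)&(P[...,2]>p[2]-20); q=P[r]; print("knob z",q[:,2].min().round(1),q[:,2].max().round(1))
                                                                                                   ~~~~~~~~~~^^
    return umr_minimum(a, axis, None, out, keepdims, initial, where)
ValueError: zero-size array to reduction operation minimum which has no identity
```

View pics/w13.png

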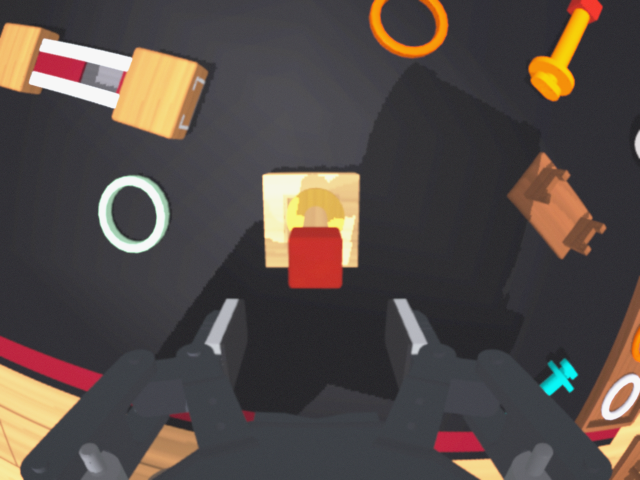

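The wrist view shows the post standing upright in the well, released, with the knob at about (315,258). I'll fix the helper, check the other views and measure the knob for the second grasp.

```bash
python3 - <<'E'
from h import *
c=bot.get_calibration("wrist"); s=bot.read_state(); p=s["ee_pos"]*1000; R=s["tool_rot"]; print(p.round(1),"clk",s["clock"])
im=cv2.imread("pics/w13.png");h=cv2.cvtColor(im,cv2.COLOR_BGR2HSV)
k=((h[...,0]<8)|(h[...,0]>172))&(h[...,1]>150); k[:,:270]=0;k[:,360:]=0;k[:215]=0;k[300:]=0
for v in range(226,292,4):
    r=np.nonzero(k[v])[0]
    if len(r): print(v,r.min(),r.max(),im[v,(r.min()+r.max())//2])
q=[wcast(u,v,c,.156) for u,v in [(289,287),(342,287),(289,236),(342,236)]]
print(np.round(q,4)); m=np.mean(q,0)*1000; print("axis",m.round(1)," rel to TCP in tool", (R.T@(m-p)).round(1))
b=np.mean([wcast(*uv,c,.03) for uv in [(263,174),(358,173),(358,267),(266,267)]],0)*1000; print("block",b.round(1))
E
sed -i 's/^r=near.*$//' stem.py; sed -i 's/(P\[...,2\]<p\[2\]-50)&(P\[...,2\]>p\[2\]-110)/(P[...,2]<60)/' stem.py
python3 - <<'E'
import cv2
cv2.imwrite("pics/t13c.png",cv2.resize(cv2.imread("pics/t13.png")[150:330,150:390],(720,540)))
E
```

```text
[457.  -42.3 176.1] clk 11.8167
230 292 337 [ 40  47 173]
234 290 339 [ 45  48 175]
238 289 340 [ 44  51 193]
242 288 341 [ 47  51 202]
246 289 341 [ 44  47 200]
250 289 341 [ 46  50 202]
254 289 341 [ 45  49 201]
258 289 341 [ 48  50 201]
262 289 341 [ 44  51 201]
266 289 341 [ 42  52 201]
270 288 342 [ 41  52 202]
274 288 342 [ 40  51 201]
278 288 341 [ 43  51 200]
282 288 341 [ 43  51 199]
286 290 340 [ 44  51 192]
[[ 0.4584 -0.0295  0.156 ]
 [ 0.463  -0.0546  0.156 ]
 [ 0.4832 -0.0253  0.156 ]
 [ 0.4877 -0.0494  0.156 ]]
axis [473.1 -39.7 156. ]  rel to TCP in tool [15.1  0.2 21. ]
block [468.1 -38.1  30. ]
```

View pics/t13c.png

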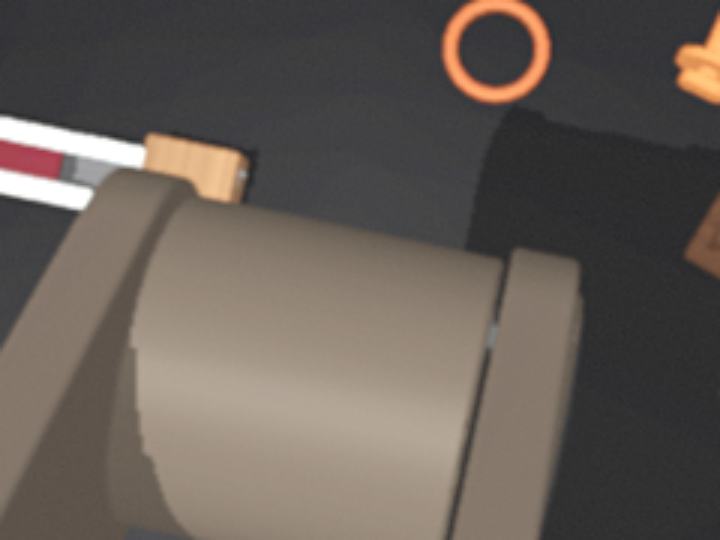

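Call:
{"fn": "jog_arm", "kwargs": {"steps": [[[14, 0, 0], 0], [[0, 0, 0], 0], [[0, 0, 15], 0], [[0, 0, 15], 0], [[0, 0, 15], 0], [[0, 0, 0], 0]]}}

```text
clock: 12.32
ee_pos: [0.471, -0.0392, 0.1264]
tool_rot: [[0.982, 0.184, 0.053], [0.184, -0.983, 0.004], [0.052, 0.006, -0.999]]
wrist_force: [-1.3, 0.2, -0.8]
width: 0.06
```

```bash
python3 plan.py 474 -39.5 125 10.6
```

```text
at [471.  -39.2 126.4] 10.6 clock 12.32 F [-1.3  0.2 -0.8] T [0.04 0.08 0.09] w 60.0
[[[2.9, 0.8, 1.4], -0.0]]
```

Call:
{"fn": "jog_arm", "kwargs": {"steps": [[[2, 0, 1], 0], [[0, 0, 0], 0], [[0, 0, 0], 0], [[0, 0, 0], 0], [[0, 0, 0], 0], [[0, 0, 0], 0]], "gripper": 0.75, "grip_force": 50}}

```text
clock: 12.82
ee_pos: [0.4721, -0.0389, 0.126]
tool_rot: [[0.982, 0.184, 0.05], [0.184, -0.983, 0.004], [0.05, 0.005, -0.999]]
wrist_force: [0.9, 0.0, -1.1]
width: 0.0252
```

Call:
{"fn": "jog_arm", "kwargs": {"steps": [[[0, 0, -8], 0], [[0, 0, -15], 0], [[0, 0, -20], 0], [[0, 0, -20], 0], [[0, 0, 0], 0]]}}

```text
clock: 13.23
ee_pos: [0.4679, -0.039, 0.1934]
tool_rot: [[0.982, 0.184, 0.049], [0.184, -0.983, 0.005], [0.049, 0.005, -0.999]]
wrist_force: [1.2, -0.6, -1.3]
width: 0.0255
```

```bash
python3 stem.py pics/p14.png; python3 plan.py 564 164 185 -10.5
```

```text
stem tilt deg x,y [ 0.2 -0.2] front surf at lower [478.1 -42.1 118.6] upper [477.7 -43.5 182.1] n 12
TCP [467.5 -38.9 192.1] zaxis [ 0.048  0.005 -0.999] F [ 0.5 -0.3 -1.1] clk 13.28
at [467.5 -38.9 192.1] 10.6 clock 13.28 F [ 0.5 -0.3 -1.1] T [0.01 0.08 0.05] w 25.1
[[[18.9, -26.0, 1.0], 3.0], [[17.5, -26.9, 1.0], 3.0], [[16.0, -27.8, 1.0], 3.0], [[14.6, -28.6, 1.0], 3.0], [[13.0, -29.3, 1.0], 3.0], [[11.5, -30.0, 1.0], 3.0], [[9.9, -30.5, 1.0], 3.0]]
```

View pics/p14.png

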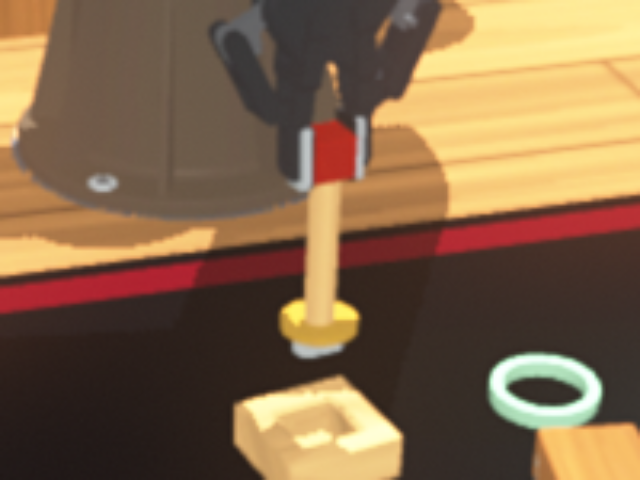

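The post is held vertical (0.2°) and clear of the well. Next I'll move over the gap, turning the foot lengthwise to the slot.

```bash
python3 plan.py 564 170 180 -10.5 8
```

```text
at [467.5 -38.9 192.1] 10.6 clock 13.28 F [ 0.5 -0.3 -1.1] T [0.01 0.08 0.05] w 25.1
[[[16.7, -23.4, 1.5], 2.6], [[15.6, -24.2, 1.5], 2.6], [[14.4, -24.9, 1.5], 2.6], [[13.3, -25.5, 1.5], 2.6], [[12.1, -26.1, 1.5], 2.6], [[10.9, -26.6, 1.5], 2.6], [[9.6, -27.1, 1.5], 2.6], [[8.4, -27.5, 1.5], 2.6]]
```

Call:
{"fn": "jog_arm", "kwargs": {"steps": [[[16.5, -23.5, 1], 2.6], [[15.5, -24, 1], 2.6], [[14.5, -25, 1], 2.6], [[13.5, -25.5, 1], 2.6], [[12, -26, 1], 2.6], [[11, -26.5, 1], 2.6], [[9.5, -27, 1], 2.6], [[8.5, -27.5, 1], 2.6], [[0, 0, 0], 0], [[0, 0, 0], 0]]}}

```text
clock: 14.12
ee_pos: [0.5662, 0.1788, 0.1857]
tool_rot: [[0.979, -0.198, 0.045], [-0.198, -0.98, 0.004], [0.044, -0.013, -0.999]]
wrist_force: [-0.9, -1.5, -1.9]
width: 0.0257
```

```bash
python3 stem.py pics/p15.png; python3 plan.py 564 170 180 -10.5 8;  python3 - <<'E'
from h import *
im,d=bot.camera("wrist"); cv2.imwrite("pics/w15.png",im[:,:,::-1])
E
```

```text
stem tilt deg x,y [0.5 0. ] front surf at lower [575.2 171.9 112.7] upper [576.1 172.5 175.8] n 12
collar n 9 mean [559.4 135.9  32.9] z [31.  32.8 34.9]
TCP [566.3 178.6 185.7] zaxis [ 0.046  0.004 -0.999] F [ 0.2  1.  -1.1] clk 14.17
at [566.3 178.6 185.7] -11.47 clock 14.17 F [ 0.2  1.  -1.1] T [0.   0.   0.05] w 25.2
[[[-0.1, 1.1, 0.7], -0.1], [[-0.1, 1.1, 0.7], -0.1], [[-0.1, 1.1, 0.7], -0.1], [[-0.1, 1.1, 0.7], -0.1], [[-0.1, 1.1, 0.7], -0.1], [[-0.1, 1.1, 0.7], -0.1], [[-0.1, 1.1, 0.7], -0.1], [[-0.1, 1.1, 0.7], -0.1]]
```

View pics/p15.png

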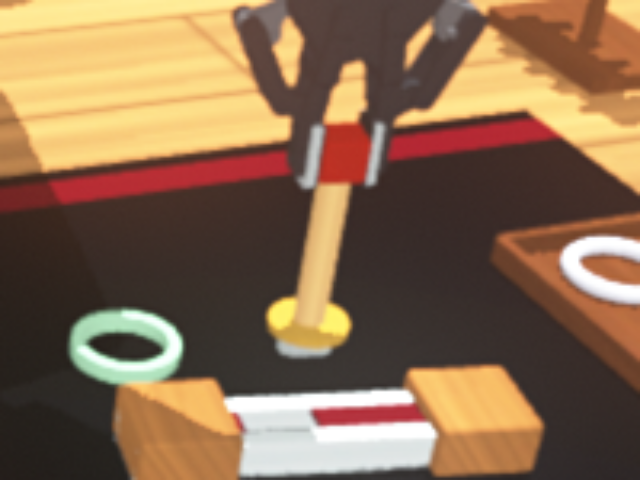

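View pics/w15.png

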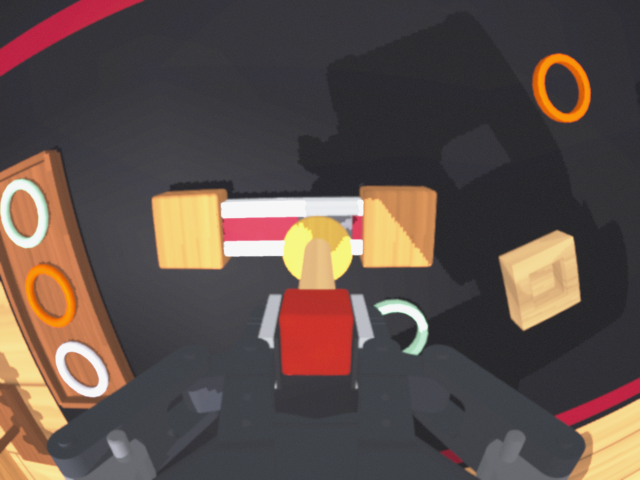

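Run:
```python
import cv2
im=cv2.imread("pics/w15.png"); cv2.imwrite("pics/w15c.png",cv2.resize(im[175:295,210:370],None,fx=5,fy=5,interpolation=cv2.INTER_CUBIC))
```

```text
(no output)
```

View pics/w15c.png

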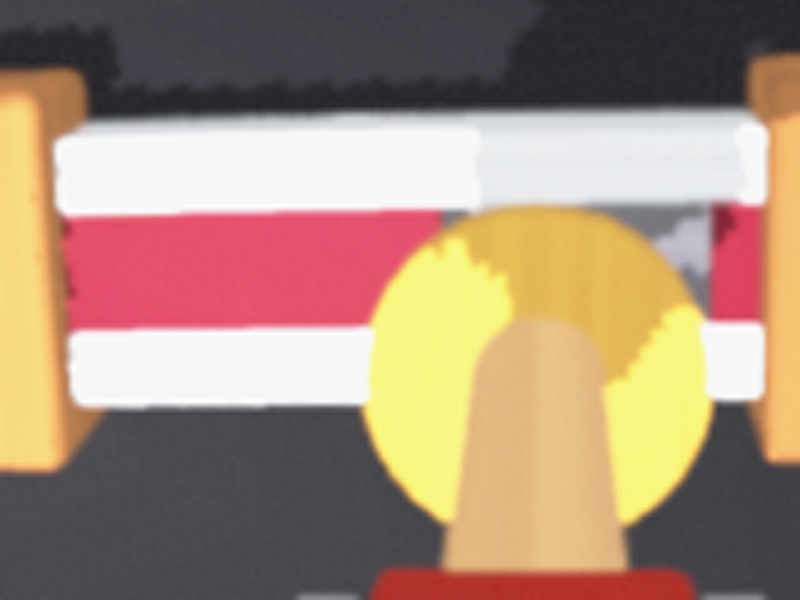

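Run:
```python
from h import *
c=bot.get_calibration("wrist"); s=bot.read_state(); R=s["tool_rot"]; p=s["ee_pos"]*1000
f=lambda x,y,z: wcast(210+(x+.5)/5-.5,175+(y+.5)/5-.5,c,z/1000)*1000
A=f(442,267,25);B=f(711,262,25);print("gap ends",A.round(1),B.round(1),np.linalg.norm(A-B).round(1)); G=(A+B)/2; print("gap centre",G.round(1))
u1,u2=f(150,214,25),f(735,204,25); l1,l2=f(150,327,25),f(735,321,25)
print("slot edges",u1.round(1),u2.round(1),l1.round(1),l2.round(1)); d=(u2-u1);d/=np.linalg.norm(d); print("slot ang",np.degrees(np.arctan2(-d[1],-d[0])).round(2),"width",abs(np.cross(d[:2],(l1-u1)[:2])).round(1))
e0=f(70,270,25); e1=f(765,262,25); print("rail ends",e0.round(1),e1.round(1),np.linalg.norm(e1-e0),"mid",((e0+e1)/2).round(1))
for zt in (92,96,100):
    L,Rr,F=f(365,375,zt),f(712,375,zt),f(540,206,zt)
    ex=R[:,0]*[1,1,0]; print(zt,"dia",np.linalg.norm(L-Rr).round(1),"mid",((L+Rr)/2).round(1),"front-23",(F-23*ex).round(1))
print("tool angle",np.degrees(np.arctan2(R[1,0],R[0,0])).round(2), p.round(1))
```

```text
gap ends [570.2 193.7  25. ] [562.2 148.8  25. ] 45.6
gap centre [566.2 171.3  25. ]
slot edges [589.3 241.   25. ] [571.3 143.1  25. ] [569.9 245.9  25. ] [551.3 146.6  25. ]
slot ang 79.6 width 19.9
rail ends [582.6 257.4  25. ] [560.5 139.8  25. ] 119.68955872394736 mid [571.5 198.6  25. ]
92 dia 46.7 mid [567.1 177.1  92. ] front-23 [567.2 176.9  92. ]
96 dia 46.0 mid [568.3 176.9  96. ] front-23 [568.  176.8  96. ]
100 dia 45.2 mid [569.4 176.6 100. ] front-23 [568.7 176.6 100. ]
tool angle -11.48 [566.1 177.8 185.9]<stdin>:6: DeprecationWarning: Arrays of 2-dimensional vectors are deprecated. Use arrays of 3-dimensional vectors instead. (deprecated in NumPy 2.0)
```

Two views agree on the gap: centre (566.2,171.3), slot at 79.6°, gap length 45.6 mm against the 46 given. The collar axis is at (568,177), so I'll correct that and come down to just above the rail.

Call:
{"fn": "jog_arm", "kwargs": {"steps": [[[-1.5, 5.5, 0], -1.1], [[-0.5, 0, 12], 0], [[-0.5, 0, 12], 0], [[-0.5, 0, 12], 0], [[0, 0, 6], 0], [[0, 0, 0], 0], [[0, 0, 0], 0]]}}

```text
clock: 14.8
ee_pos: [0.5611, 0.1662, 0.1424]
tool_rot: [[0.982, -0.181, 0.044], [-0.182, -0.983, 0.002], [0.043, -0.01, -0.999]]
wrist_force: [0.2, -1.0, -1.2]
width: 0.0255
```

```bash
python3 stem.py pics/p16.png; python3 plan.py 564 170 180 -10.4 8;  python3 - <<'E'
from h import *
im,d=bot.camera("wrist"); cv2.imwrite("pics/w16.png",im[:,:,::-1])
cv2.imwrite("pics/w16c.png",cv2.resize(im[175:295,210:370,::-1],None,fx=5,fy=5,interpolation=cv2.INTER_CUBIC))
E
```

```text
stem tilt deg x,y [ 0.  -0.3] front surf at lower [570.4 158.3  68.6] upper [569.5 158.1 132.5] n 12
collar n 140 mean [568.5 149.4  47.4] z [32.7 51.6 53.7]
TCP [561.2 166.3 142.6] zaxis [ 0.044  0.002 -0.999] F [-0.4 -0.1 -2. ] clk 14.85
at [561.2 166.3 142.6] -10.48 clock 14.85 F [-0.4 -0.1 -2. ] T [-0.04  0.05  0.02] w 25.4
[[[0.3, -0.5, -4.7], -0.0], [[0.3, -0.5, -4.7], -0.0], [[0.3, -0.5, -4.7], -0.0], [[0.3, -0.5, -4.7], -0.0], [[0.3, -0.5, -4.7], -0.0], [[0.3, -0.5, -4.7], -0.0], [[0.3, -0.5, -4.7], -0.0], [[0.3, -0.5, -4.7], -0.0]]
```

View pics/p16.png

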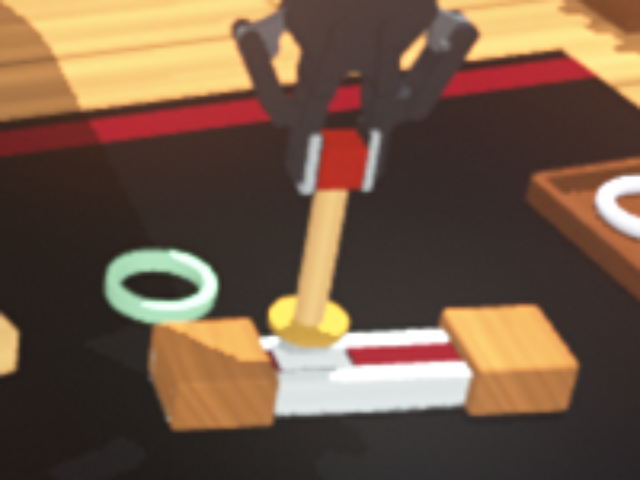

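View pics/w16c.png

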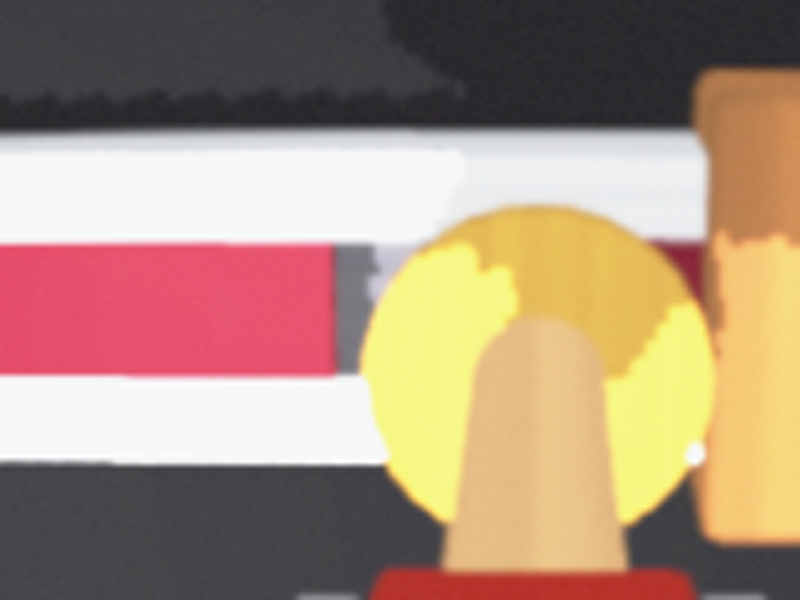

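```bash
cat > rel.py <<'E'
from h import *
import sys
c=bot.get_calibration("wrist"); s=bot.read_state(); R=s["tool_rot"]; p=s["ee_pos"]*1000
f=lambda x,y,z: wcast(210+(x+.5)/5-.5,175+(y+.5)/5-.5,c,z/1000)*1000
gx,gy,se,sl,xs,L,Rr,Y,F,fx=map(float,sys.argv[1:11]); zt=p[2]-185.9+96
A=f(gx,gy,25); d=np.array([-np.cos(np.radians(79.6)),-np.sin(np.radians(79.6)),0])
G=A+23*d; print("gap centre via left end",G.round(1)); m=(f(xs,se,25)+f(xs,sl,25))/2; n=np.array([d[1],-d[0],0]); print("slot centre n",(m@n).round(1),"G n",(G@n).round(1),"top n",np.array([571.5,198.9,0])@n)
l,r=f(L,Y,zt),f(Rr,Y,zt); a=(l+r)/2; q=f(fx,F,zt)-23*R[:,0]*[1,1,0]; print("axis",a.round(1),"dia",np.linalg.norm(l-r).round(1),"front",q.round(1),"n",(q@n).round(1),(a@n).round(1))
D=np.array([566.2,171.3,0])-(a+q)/2; print("delta world",D.round(1),"tool",(R.T@(D*[1,1,0])).round(1),"TCP",p.round(1))
E
python3 rel.py 336 310 243 376 200 362 714 375 206 540
```

```text
gap centre via left end [566.6 172.   25. ]
slot centre n -526.2 G n -526.2 top n -526.2058375795136
axis [563.6 165.6  53. ] dia 46.6 front [563.3 165.4  53. ] n -524.2 -524.4
delta world [  2.8   5.8 -53. ] tool [ 1.7 -6.2  0.1] TCP [561.5 166.6 142.9]
```

Call:
{"fn": "jog_arm", "kwargs": {"steps": [[[1.5, -5, 0], 0], [[0, 0, 0], 0]]}}

```text
clock: 15.07
ee_pos: [0.5647, 0.1714, 0.1442]
tool_rot: [[0.982, -0.182, 0.046], [-0.182, -0.983, 0.003], [0.045, -0.011, -0.999]]
wrist_force: [0.2, -0.3, -0.4]
width: 0.025
```

Call:
{"fn": "jog_arm", "kwargs": {"steps": [[[0, 0, 0], 0]]}}

```text
clock: 15.15
ee_pos: [0.565, 0.1717, 0.1446]
tool_rot: [[0.982, -0.182, 0.047], [-0.182, -0.983, 0.003], [0.045, -0.012, -0.999]]
wrist_force: [0.7, -0.2, -1.2]
width: 0.0254
```

Call:
{"fn": "jog_arm", "kwargs": {"steps": [[[-0.8, 0, 4], 0], [[-0.4, 0, 4], 0], [[0, 0, 0], 0]]}}

```text
clock: 15.4
ee_pos: [0.5647, 0.1725, 0.1367]
tool_rot: [[0.982, -0.181, 0.049], [-0.181, -0.983, 0.004], [0.047, -0.012, -0.999]]
wrist_force: [-0.2, -0.5, -1.4]
width: 0.0253
```

Run:
```python
from h import *
im,d=bot.camera("wrist"); cv2.imwrite("pics/w17.png",im[:,:,::-1])
cv2.imwrite("pics/w17c.png",cv2.resize(im[175:295,210:370,::-1],None,fx=5,fy=5,interpolation=cv2.INTER_CUBIC))
print(bot.read_state()["ee_pos"])
```

```text
[0.56473685 0.17252678 0.13691579]
```

View pics/w17c.png

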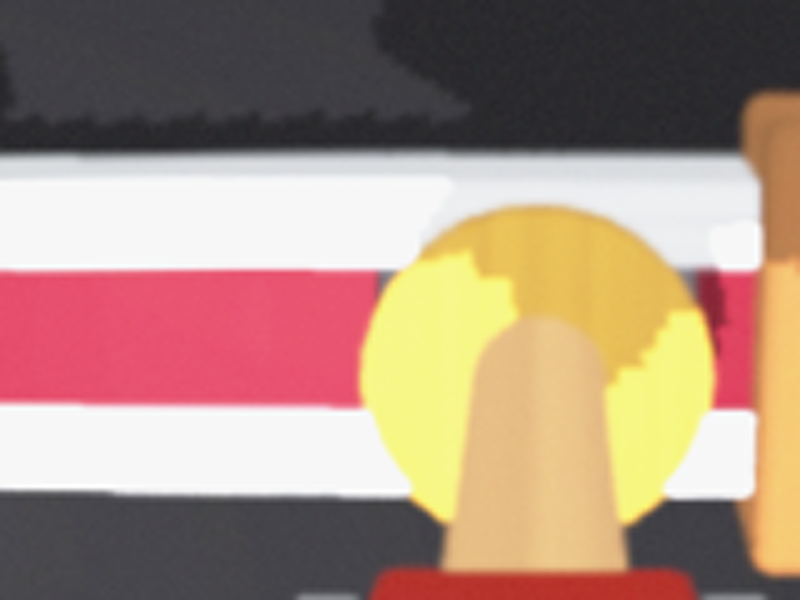

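```bash
python3 rel.py 378 338 270 405 200 360 715 375 206 540
```

```text
gap centre via left end [566.5 172.   25. ]
slot centre n -526.0 G n -526.1 top n -526.2058375795136
axis [567.2 171.7  47. ] dia 47.0 front [566.9 171.5  47. ] n -526.6 -526.9
delta world [ -0.9  -0.3 -47. ] tool [-0.8  0.4 -0. ] TCP [564.7 172.5 136.9]
```

Now within about 1 mm of the gap centre. I'll lower it in.

Call:
{"fn": "jog_arm", "kwargs": {"steps": [[[-0.8, 0, 3], 0], [[-0.2, 0, 3], 0], [[-0.2, 0, 3], 0], [[0, 0, 0], 0]]}}

```text
clock: 15.78
ee_pos: [0.5637, 0.1727, 0.1267]
tool_rot: [[0.982, -0.181, 0.048], [-0.181, -0.983, 0.004], [0.047, -0.012, -0.999]]
wrist_force: [-0.5, -0.2, -1.2]
width: 0.0253
```

Call:
{"fn": "jog_arm", "kwargs": {"steps": [[[0, 0, 2.5], 0], [[0, 0, 2], 0], [[0, 0, 1.5], 0]]}}

```text
clock: 16.03
ee_pos: [0.564, 0.1727, 0.1202]
tool_rot: [[0.982, -0.181, 0.048], [-0.181, -0.983, 0.004], [0.047, -0.012, -0.999]]
wrist_force: [0.2, 0.2, -0.7]
width: 0.0253
```

Call:
{"fn": "jog_arm", "kwargs": {"steps": [[[0, 0, 1.5], 0], [[0, 0, 1.5], 0]]}}

```text
clock: 16.2
ee_pos: [0.566, 0.1729, 0.1196]
tool_rot: [[0.982, -0.181, 0.052], [-0.181, -0.983, 0.004], [0.05, -0.013, -0.999]]
wrist_force: [-7.9, -2.4, 29.3]
width: 0.0254
```

It stopped with 29 N at TCP z = 119.6, where a collar on the rail should be (on the strip it would have stopped at about 135). I'll relax and verify.

Call:
{"fn": "jog_arm", "kwargs": {"steps": [[[0, 0, 0], 0], [[0, 0, 0], 0]]}}

```text
clock: 16.37
ee_pos: [0.5667, 0.173, 0.1206]
tool_rot: [[0.982, -0.181, 0.054], [-0.181, -0.983, 0.004], [0.052, -0.014, -0.999]]
wrist_force: [0.6, -0.1, -2.5]
width: 0.0251
```

```bash
python3 stem.py pics/p18.png; python3 plan.py 564 170 180 -10.4 8
```

```text
stem tilt deg x,y [-0.7 -0.1] front surf at lower [576.3 167.   47. ] upper [574.9 166.1 110.3] n 12
collar n 128 mean [574.6 157.4  31. ] z [28.2 30.7 35. ]
TCP [566.6 173.  120.5] zaxis [ 0.053  0.004 -0.999] F [ 0.2  0.4 -0.5] clk 16.42
at [566.6 173.  120.5] -10.45 clock 16.42 F [ 0.2  0.4 -0.5] T [-0.02  0.06 -0.  ] w 25.5
[[[-0.3, 0.4, -7.4], -0.0], [[-0.3, 0.4, -7.4], -0.0], [[-0.3, 0.4, -7.4], -0.0], [[-0.3, 0.4, -7.4], -0.0], [[-0.3, 0.4, -7.4], -0.0], [[-0.3, 0.4, -7.4], -0.0], [[-0.3, 0.4, -7.4], -0.0], [[-0.3, 0.4, -7.4], -0.0]]
```

View pics/p18.png

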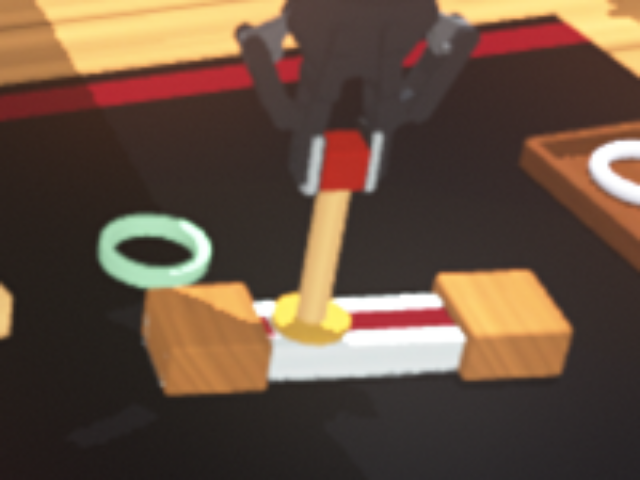

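The collar sits on the rail (top at about 31 mm, stem tilt under 1°). The tool itself has drifted about 3° out of plumb, so I'll re-grip centred and turn in segments, letting the post settle flat between them.

Call:
{"fn": "jog_arm", "kwargs": {"steps": [[[0, 0, 0], 0], [[0, 0, 0], 0], [[3, 0, -2], 0], [[0, 0, 0], 0], [[0, 0, 0], 0]], "gripper": 0.5}}

```text
clock: 16.83
ee_pos: [0.5697, 0.1724, 0.1223]
tool_rot: [[0.982, -0.181, 0.053], [-0.181, -0.983, 0.004], [0.051, -0.014, -0.999]]
wrist_force: [-0.7, 0.3, -0.3]
width: 0.0426
```

```bash
python3 stem.py pics/p19.png
python3 - <<'E'
from h import *
s=bot.read_state(); print(s["width"],s["tool_rot"].round(3).tolist())
im,d=bot.camera("wrist"); cv2.imwrite("pics/w19.png",im[:,:,::-1]); cv2.imwrite("pics/w19c.png",cv2.resize(im[190:430,200:440,::-1],None,fx=2.5,fy=2.5,interpolation=cv2.INTER_CUBIC))
E
```

```text
stem tilt deg x,y [-0.6  0.1] front surf at lower [575.5 165.9  49. ] upper [575.6 167.  112.1] n 12
collar n 117 mean [575.2 156.4  30.5] z [27.  30.  34.5]
TCP [569.9 172.4 122.4] zaxis [ 0.053  0.004 -0.999] F [ 0.4  0.4 -0.3] clk 16.88
0.042180846801669496 [[0.982, -0.181, 0.053], [-0.181, -0.983, 0.004], [0.052, -0.014, -0.999]]
```

View pics/w19c.png

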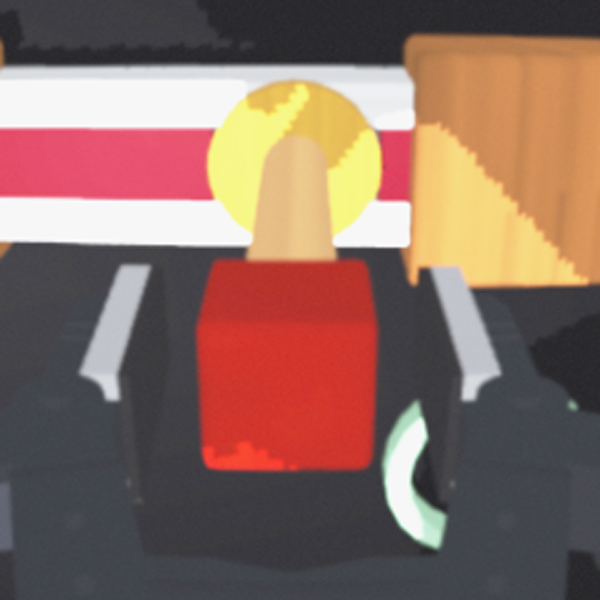

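Run:
```python
from h import *
c=bot.get_calibration("wrist"); s=bot.read_state(); R=s["tool_rot"]; p=s["ee_pos"]*1000
f=lambda x,y,z: wcast(200+x/2.5,190+y/2.5,c,z/1000)*1000
q=np.array([f(198,325,151),f(378,325,151),f(374,468,151),f(204,468,151)]);print(q.round(1)); m=q.mean(0); m[2]=138
print("knob centre",m.round(1),"in tool",(R.T@(m-p)).round(1))
```

```text
[[581.9 182.4 151. ]
 [577.5 157.3 151. ]
 [553.  161.4 151. ]
 [557.4 186.9 151. ]]
knob centre [567.5 172.  138. ] in tool [ -1.4   0.6 -15.8]
```

Call:
{"fn": "jog_arm", "kwargs": {"steps": [[[-1.4, 0, 1], 0], [[0, 0, 0], 0], [[0, 0, 0], 0], [[0, 0, 0], 0], [[0, 0, 0], 0]], "gripper": 0.75, "grip_force": 40}}

```text
clock: 17.35
ee_pos: [0.5684, 0.1727, 0.1213]
tool_rot: [[0.982, -0.18, 0.054], [-0.181, -0.983, 0.004], [0.052, -0.014, -0.999]]
wrist_force: [0.0, -0.3, 1.2]
width: 0.0254
```

Call:
{"fn": "jog_arm", "kwargs": {"steps": [[[-0.2, -0.6, 0], -6], [[-0.2, -0.6, 0], -6], [[-0.1, -0.6, 0], -6], [[-0.1, -0.6, 0], -6], [[0, -0.6, 0], -6], [[0, 0, 0], 0]]}}

```text
clock: 17.85
ee_pos: [0.5684, 0.1764, 0.1216]
tool_rot: [[0.933, 0.356, 0.055], [0.356, -0.934, 0.005], [0.054, 0.015, -0.998]]
wrist_force: [0.1, 0.3, 0.1]
width: 0.0257
```

```bash
python3 stem.py pics/p20.png; python3 plan.py 568 172 122 79.6
```

```text
stem tilt deg x,y [-1.3  0.6] front surf at lower [576.3 167.9  47.7] upper [574.8 169.3 111.2] n 12
collar n 139 mean [579.4 168.2  30.4] z [27.9 30.3 33.4]
TCP [568.3 176.3 121.6] zaxis [ 0.055  0.005 -0.998] F [0.3 0.1 0.9] clk 17.9
at [568.3 176.3 121.6] 20.54 clock 17.9 F [0.3 0.1 0.9] T [-0.01  0.    0.  ] w 25.4
[[[-0.2, 0.4, -0.0], -5.9], [[-0.2, 0.4, -0.0], -5.9], [[-0.3, 0.3, -0.0], -5.9], [[-0.3, 0.3, -0.0], -5.9], [[-0.3, 0.3, -0.0], -5.9], [[-0.4, 0.3, -0.0], -5.9], [[-0.4, 0.2, -0.0], -5.9], [[-0.4, 0.2, -0.0], -5.9], [[-0.4, 0.1, -0.0], -5.9], [[-0.4, 0.1, -0.0], -5.9]]
```

View pics/p20.png

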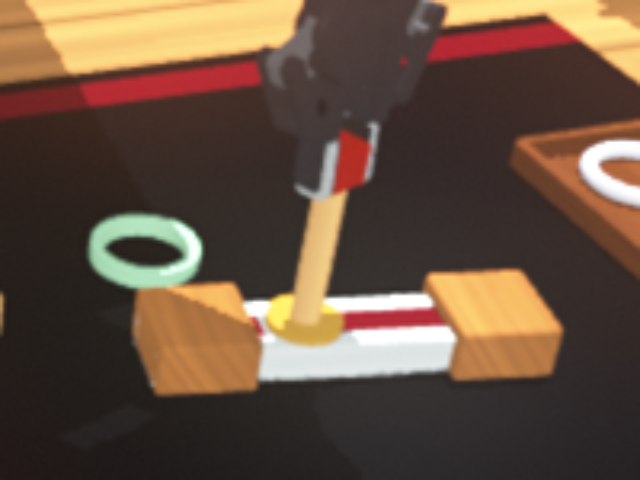

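31° turned with no resistance. Now release, re-grip and turn the second segment.

Call:
{"fn": "jog_arm", "kwargs": {"steps": [[[0, 0, 0], 0], [[0, 0, 0], 0], [[0, 0, 0], 0], [[0, 0, 0], 0]], "gripper": 0.55}}

```text
clock: 18.23
ee_pos: [0.5679, 0.1761, 0.1213]
tool_rot: [[0.939, 0.339, 0.054], [0.34, -0.941, 0.005], [0.053, 0.014, -0.999]]
wrist_force: [-0.4, 0.7, -0.2]
width: 0.0385
```

Call:
{"fn": "jog_arm", "kwargs": {"steps": [[[0, 0, 0], 0], [[0, 0, 0], 0], [[0, 0, 0], 0], [[0, 0, 0], 0]], "gripper": 0.75}}

```text
clock: 18.57
ee_pos: [0.5679, 0.1759, 0.1213]
tool_rot: [[0.94, 0.337, 0.054], [0.337, -0.941, 0.005], [0.053, 0.014, -0.999]]
wrist_force: [-0.2, 0.1, -0.1]
width: 0.0254
```

Call:
{"fn": "jog_arm", "kwargs": {"steps": [[[0.1, -0.5, 0], -6], [[0.1, -0.5, 0], -6], [[0.2, -0.5, 0], -6], [[0.2, -0.5, 0], -6], [[0.2, -0.5, 0], -6], [[0, 0, 0], 0]]}}

```text
clock: 19.07
ee_pos: [0.568, 0.1791, 0.1218]
tool_rot: [[0.629, 0.776, 0.056], [0.777, -0.63, 0.006], [0.04, 0.04, -0.998]]
wrist_force: [-0.7, 0.0, 0.5]
width: 0.0252
```

```bash
python3 stem.py pics/p21.png; python3 plan.py 568 172 122 79.6
```

```text
stem tilt deg x,y [-2.3  3.3] front surf at lower [578.4 169.1  48.4] upper [575.8 173.3 111.8] n 12
collar n 124 mean [576.4 165.   30.8] z [28.4 31.  33.2]
TCP [568.  179.  121.8] zaxis [ 0.056  0.006 -0.998] F [-2.   0.1  2.2] clk 19.12
at [568.  179.  121.8] 50.64 clock 19.12 F [-2.   0.1  2.2] T [-0.05  0.35  0.05] w 25.4
[[[-1.1, 0.9, -0.0], -5.8], [[-1.2, 0.8, -0.0], -5.8], [[-1.2, 0.7, -0.0], -5.8], [[-1.3, 0.5, -0.0], -5.8], [[-1.3, 0.4, -0.0], -5.8]]
```

View pics/p21.png

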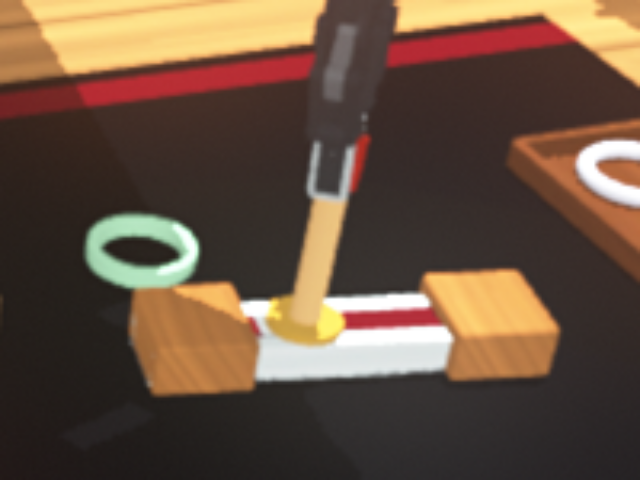

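Call:
{"fn": "jog_arm", "kwargs": {"steps": [[[0, 0, 0], 0], [[0, 0, 0], 0], [[0, 0, 0], 0], [[0, 0, 0], 0], [[0, 0, 0], 0]], "gripper": 0.45}}

```text
clock: 19.53
ee_pos: [0.568, 0.179, 0.1216]
tool_rot: [[0.644, 0.763, 0.056], [0.764, -0.645, 0.006], [0.04, 0.039, -0.998]]
wrist_force: [-0.5, -0.4, -0.6]
width: 0.0469
```

```bash
python3 stem.py pics/p22.png
python3 - <<'E'
from h import *
im,d=bot.camera("wrist"); cv2.imwrite("pics/w22.png",im[:,:,::-1]); cv2.imwrite("pics/w22c.png",cv2.resize(im[190:430,200:440,::-1],None,fx=2.5,fy=2.5,interpolation=cv2.INTER_CUBIC))
E
```

```text
stem tilt deg x,y [ 0.3 -0.4] front surf at lower [578.5 169.3  48.3] upper [578.4 168.4 110.9] n 12
collar n 134 mean [576.5 164.2  29.8] z [27.6 29.7 32.1]
TCP [568.  179.  121.6] zaxis [ 0.056  0.006 -0.998] F [-0.9 -0.4  1.3] clk 19.58
```

View pics/w22c.png

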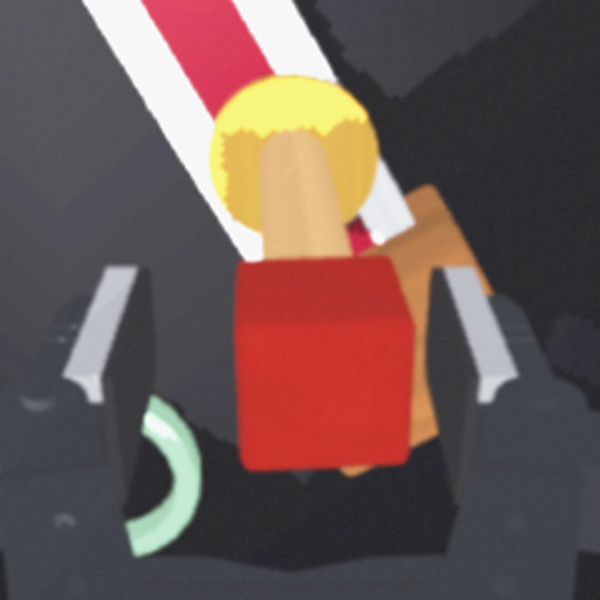

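Run:
```python
from h import *
c=bot.get_calibration("wrist"); s=bot.read_state(); R=s["tool_rot"]; p=s["ee_pos"]*1000
f=lambda x,y,z: wcast(200+x/2.5,190+y/2.5,c,z/1000)*1000
q=np.array([f(236,325,151),f(413,325,151),f(408,463,151),f(244,470,151)]);print(q.round(1)); m=q.mean(0); m[2]=138
print("knob centre",m.round(1),"in tool",(R.T@(m-p)).round(1),"n",m[0]*.9836-m[1]*.1805,"along",(m[0]-571.5)*.1805+(m[1]-198.9)*.9836)
e=(q[1]+q[2]-q[0]-q[3]); print("jaw-axis face angle",np.degrees(np.arctan2(e[1],e[0])), "tool y",np.degrees(np.arctan2(R[1,1],R[0,1])))
```

```text
[[568.4 193.1 151. ]
 [587.1 176.6 151. ]
 [572.1 157.7 151. ]
 [552.7 173.6 151. ]]
knob centre [570.1 175.2 138. ] in tool [ -0.9   4.6 -16.3] n 529.0920585620559 along -23.532600181207314
jaw-axis face angle -40.449182015235685 tool y -40.15982287607603
```

The post is upright again after the release, but about 3 mm off the slot centre line and 4.6 mm off in the jaws. I'll centre the tool, re-grip, and bring it back during the last segment.

Call:
{"fn": "jog_arm", "kwargs": {"steps": [[[-0.9, 4.4, 0], 0], [[0, 0, 0], 0], [[0, 0, 0], 0]]}}

```text
clock: 19.88
ee_pos: [0.5711, 0.1751, 0.1217]
tool_rot: [[0.644, 0.763, 0.056], [0.764, -0.645, 0.006], [0.04, 0.039, -0.998]]
wrist_force: [0.7, 0.3, -0.4]
width: 0.0469
```

Call:
{"fn": "jog_arm", "kwargs": {"steps": [[[0, 0, 0], 0], [[0, 0, 0], 0], [[0, 0, 0], 0], [[0, 0, 0], 0]], "gripper": 0.75}}

```text
clock: 20.22
ee_pos: [0.5708, 0.1754, 0.122]
tool_rot: [[0.644, 0.763, 0.055], [0.764, -0.646, 0.007], [0.041, 0.038, -0.998]]
wrist_force: [-2.0, 2.1, 2.0]
width: 0.0256
```

```bash
python3 stem.py; python3 plan.py 566 173 122 79.6
```

```text
stem tilt deg x,y [-0.5 -0.7] front surf at lower [577.6 171.   48.4] upper [576.3 168.2 112.2] n 12
collar n 139 mean [574.8 162.5  29.8] z [27.  29.7 34. ]
TCP [570.8 175.4 122. ] zaxis [ 0.055  0.007 -0.998] F [-1.   2.2  1.9] clk 20.27
at [570.8 175.4 122. ] 49.85 clock 20.27 F [-1.   2.2  1.9] T [0.63 0.48 0.08] w 25.9
[[[-1.0, -0.4, -0.0], -6.0], [[-0.9, -0.5, -0.0], -6.0], [[-0.9, -0.6, -0.0], -6.0], [[-0.8, -0.7, -0.0], -6.0], [[-0.7, -0.8, -0.0], -6.0]]
```

Call:
{"fn": "jog_arm", "kwargs": {"steps": [[[-0.6, -0.6, 0], -6], [[-0.4, -0.8, 0], -6], [[-0.3, -0.8, 0], -6], [[-0.2, -0.8, 0], -6], [[-0.2, -0.8, 0], -6], [[0, 0, 0], 0]]}}

```text
clock: 20.77
ee_pos: [0.5684, 0.1764, 0.1226]
tool_rot: [[0.153, 0.986, 0.059], [0.988, -0.154, 0.007], [0.016, 0.057, -0.998]]
wrist_force: [-0.8, 0.5, 0.1]
width: 0.0255
```

```bash
python3 stem.py pics/p23.png; python3 plan.py 566 173 122 79.6
```

```text
stem tilt deg x,y [-1.7  0.9] front surf at lower [576.8 167.4  48.4] upper [574.6 168.1 113. ] n 12
collar n 112 mean [576.5 162.   30.7] z [28.  31.  33.2]
TCP [568.3 176.3 122.6] zaxis [ 0.059  0.007 -0.998] F [-0.7  0.2  0.5] clk 20.82
at [568.3 176.3 122.6] 80.82 clock 20.82 F [-0.7  0.2  0.5] T [ 0.16  0.18 -0.01] w 25.5
[[[-3.7, -1.8, 0.6], 1.2]]
```

Call:
{"fn": "jog_arm", "kwargs": {"steps": [[[0, 0, 0], 0], [[0, 0, 0], 0], [[0, 0, 0], 0], [[0, 0, 0], 0], [[0, 0, 0], 0]], "gripper": 0.35}}

```text
clock: 21.23
ee_pos: [0.5684, 0.176, 0.1223]
tool_rot: [[0.172, 0.983, 0.059], [0.985, -0.172, 0.007], [0.017, 0.057, -0.998]]
wrist_force: [-0.5, 0.2, 0.5]
width: 0.0554
```

```bash
python3 stem.py pics/p24.png
python3 - <<'E'
from h import *
im,d=bot.camera("wrist"); cv2.imwrite("pics/w24.png",im[:,:,::-1]); cv2.imwrite("pics/w24c.png",cv2.resize(im[190:430,200:440,::-1],None,fx=2.5,fy=2.5,interpolation=cv2.INTER_CUBIC))
E
python3 plan.py 566 173 122 79.6
```

```text
stem tilt deg x,y [-0.4  0.5] front surf at lower [577.6 166.4  48.8] upper [575.9 167.6 112.2] n 12
collar n 125 mean [575.8 162.   29.5] z [27.  29.5 31.9]
TCP [568.4 175.9 122.3] zaxis [ 0.059  0.007 -0.998] F [-0.4 -1.   1.1] clk 21.28
at [568.4 176.  122.3] 80.14 clock 21.33 F [0.6 1.2 0. ] T [0.02 0.02 0.04] w 55.2
[[[-3.4, -1.8, 0.3], 0.5]]
```

View pics/w24c.png

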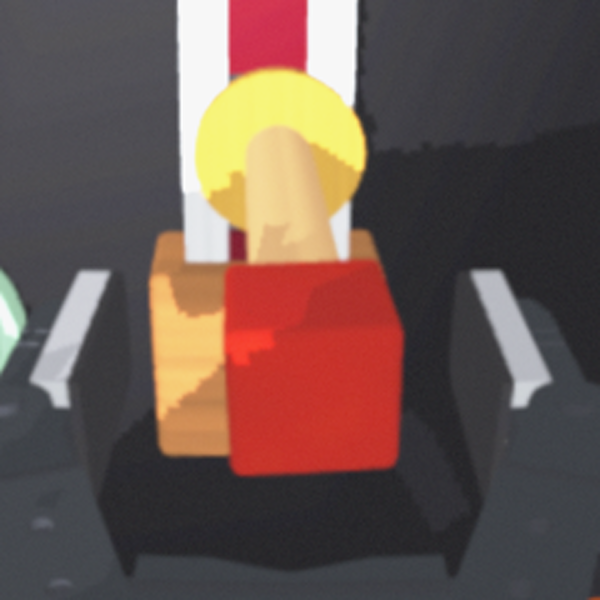

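View pics/p24.png

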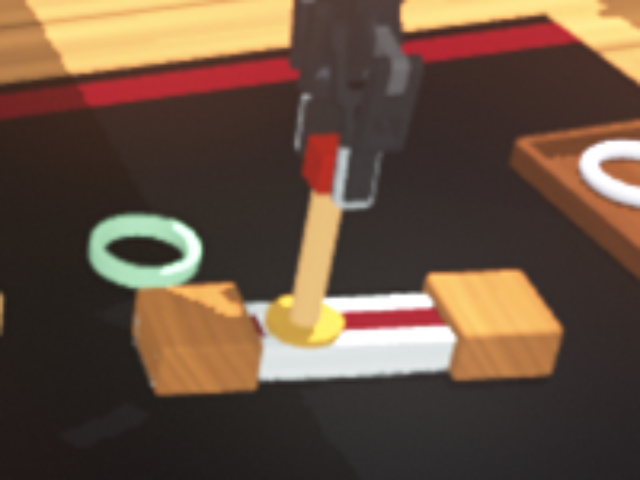

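Run:
```python
from h import *
c=bot.get_calibration("wrist"); s=bot.read_state(); R=s["tool_rot"]; p=s["ee_pos"]*1000
f=lambda x,y,z: wcast(200+x/2.5,190+y/2.5,c,z/1000)*1000
q=np.array([f(226,332,151),f(403,327,151),f(398,466,151),f(233,475,151)]);print(q.round(1)); m=q.mean(0); m[2]=138
print("knob centre",m.round(1),"in tool",(R.T@(m-p)).round(1),"n",m[0]*.9836-m[1]*.1805-526.2,"along",(m[0]-571.5)*.1805+(m[1]-198.9)*.9836)
for a,b in [(0,1),(3,2),(3,0),(2,1)]: e=q[b]-q[a]; print("edge",(a,b),np.degrees(np.arctan2(e[1],e[0])).round(2),np.linalg.norm(e).round(1))
for z in (31,):
  L,Rr=f(196,150,z),f(367,150,z); print("collar",((L+Rr)/2).round(1),np.linalg.norm(L-Rr).round(1))
```

```text
[[559.4 188.5 151. ]
 [584.1 184.1 151. ]
 [580.4 159.4 151. ]
 [555.3 163.3 151. ]]
knob centre [569.8 173.8 138. ] in tool [ -1.6   2.6 -15.6] n 2.852028693952775 along -24.968782659488877
edge (0, 1) -10.05 25.1
edge (3, 2) -8.85 25.4
edge (3, 0) 80.75 25.4
edge (2, 1) 81.58 24.9
collar [571.  174.7  31. ] 45.7
```

The knob faces show the foot within 1° of square across the slot. But the drifted tool tilt pushed the post about 3 mm to one side of the slot. I'll turn the open gripper back 90° around the knob, so that its tilt no longer forces the post, and re-centre it.

Call:
{"fn": "jog_arm", "kwargs": {"steps": [[[-1.6, 2.6, 0], 0], [[0, 0, 0], 0], [[0, 0, 0], 6.5], [[0, 0, 0], 6.5], [[0, 0, 0], 6.5], [[0, 0, 0], 6.5], [[0, 0, 0], 6.5], [[0, 0, 0], 6.5], [[0, 0, 0], 6.5], [[0, 0, 0], 6.5], [[0, 0, 0], 6.5], [[0, 0, 0], 6.5], [[0, 0, 0], 6.5], [[0, 0, 0], 6.5], [[0, 0, 0], 6.5], [[0, 0, 0], 5], [[0, 0, 0], 0]], "gripper": 0.15}}

```text
clock: 22.75
ee_pos: [0.5722, 0.1726, 0.1225]
tool_rot: [[0.968, -0.242, 0.059], [-0.243, -0.97, 0.007], [0.056, -0.021, -0.998]]
wrist_force: [-0.2, -0.1, 0.3]
width: 0.0723
```

```bash
python3 stem.py pics/p25.png
python3 - <<'E'
from h import *
im,d=bot.camera("wrist"); cv2.imwrite("pics/w25.png",im[:,:,::-1]); cv2.imwrite("pics/w25c.png",cv2.resize(im[190:430,200:440,::-1],None,fx=2.5,fy=2.5,interpolation=cv2.INTER_CUBIC))
E
python3 plan.py 570 173 122 -10.4
```

```text
stem tilt deg x,y [-0.1  0.5] front surf at lower [577.4 166.3  49.1] upper [576.  168.9 112.6] n 12
collar n 111 mean [576.1 157.   30.1] z [26.6 29.7 34.9]
TCP [572.3 172.6 122.6] zaxis [ 0.06   0.007 -0.998] F [-0.5 -0.  -0.2] clk 22.8
at [572.2 172.6 122.5] -13.62 clock 22.85 F [ 0.8  0.  -0.1] T [0.01 0.02 0.05] w 72.4
[[[-2.2, 0.2, 0.5], -3.2]]
```

View pics/w25c.png

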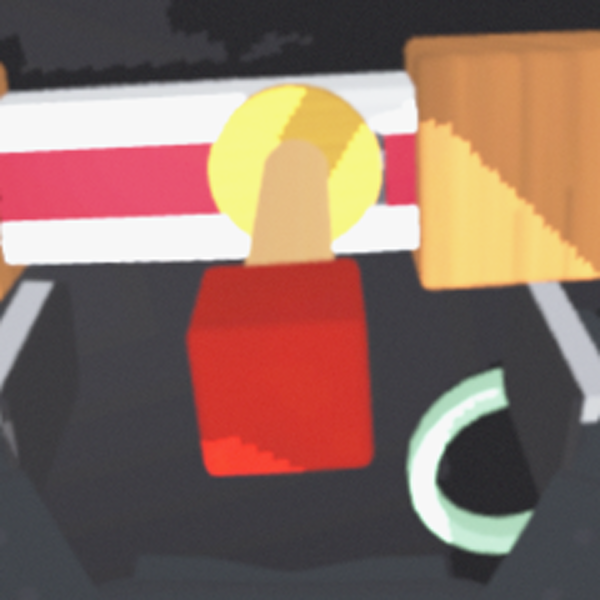

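Run:
```python
from h import *
c=bot.get_calibration("wrist"); s=bot.read_state(); R=s["tool_rot"]; p=s["ee_pos"]*1000
f=lambda x,y,z: wcast(200+x/2.5,190+y/2.5,c,z/1000)*1000
N=lambda m: (m[0]*.9836-m[1]*.1805-526.2).round(2)
print("slot edges n",[N(f(x,y,25)) for x,y in [(100,149),(100,217),(20,154),(20,219),(400,135),(400,206)]])
print("rail near edge n",N(f(100,262,25)))
L,Rr,F=f(208,165,31),f(382,165,31),f(297,84,31); C=F-23*R[:,0]*[1,1,0]; print("collar",C.round(1),((L+Rr)/2).round(1),np.linalg.norm(L-Rr).round(1),"n",N(C),N((L+Rr)/2))
q=np.array([f(188,333,151),f(368,322,151),f(373,464,151),f(208,474,151)]); m=q.mean(0); m[2]=138
print("knob",m.round(1),"n",N(m),"tool",(R.T@(m-p)).round(1))
for a,b in [(0,1),(3,2),(3,0),(2,1)]: e=q[b]-q[a]; print("edge",(a,b),np.degrees(np.arctan2(e[1],e[0])).round(2),np.linalg.norm(e).round(1))
```

```text
slot edges n [np.float64(9.37), np.float64(-10.58), np.float64(8.97), np.float64(-10.44), np.float64(9.35), np.float64(-11.06)]
rail near edge n -24.35
collar [569.8 172.5  31. ] [570.7 172.8  31. ] 46.6 n 3.09 3.99
knob [569.5 172.9 138. ] n 2.76 tool [ -1.8   0.1 -15.6]
edge (0, 1) -98.88 25.6
edge (3, 2) -98.37 25.3
edge (3, 0) -8.97 24.7
edge (2, 1) -9.67 24.5
```

Call:
{"fn": "jog_arm", "kwargs": {"steps": [[[-1.8, 0, 0], -4.2], [[0, 0, 0], 0], [[0, 0, 0], 0], [[0, 0, 0], 0], [[0, 0, 0], 0], [[0, 0, 0], 0], [[0, 0, 0], 0]], "gripper": 0.75, "grip_force": 30}}

```text
clock: 23.43
ee_pos: [0.5707, 0.1728, 0.1226]
tool_rot: [[0.986, -0.154, 0.06], [-0.155, -0.988, 0.007], [0.058, -0.016, -0.998]]
wrist_force: [-0.6, 0.2, 0.9]
width: 0.0254
```

```bash
python3 stem.py; python3 plan.py 566.5 173 122.5 -10.4
```

```text
stem tilt deg x,y [-0.1 -1.1] front surf at lower [577.6 167.9  49. ] upper [576.6 164.7 112. ] n 12
collar n 119 mean [577.2 158.5  30.2] z [26.2 29.9 34.7]
TCP [570.7 172.9 122.6] zaxis [ 0.06   0.007 -0.998] F [-0.5 -1.3  0.9] clk 23.48
at [570.7 172.9 122.6] -8.92 clock 23.48 F [-0.5 -1.3  0.9] T [-0.14  0.12  0.03] w 25.5
[[[-4.2, 0.5, 0.1], 1.5]]
```

Call:
{"fn": "jog_arm", "kwargs": {"steps": [[[-1.7, 0, -0.2], 0.6], [[-1.7, 0, -0.1], 0.6], [[0, 0, 0], 0], [[0, 0, 0], 0]]}}

```text
clock: 23.82
ee_pos: [0.5673, 0.1735, 0.1227]
tool_rot: [[0.982, -0.178, 0.06], [-0.178, -0.984, 0.007], [0.058, -0.017, -0.998]]
wrist_force: [0.8, -0.6, 0.3]
width: 0.0256
```

```bash
python3 stem.py; python3 plan.py 566.5 173 122.5 -10.4
```

```text
stem tilt deg x,y [ 0.2 -0.3] front surf at lower [574.1 167.8  53.8] upper [574.7 168.1 113.1] n 11
collar n 120 mean [573.9 158.9  30.3] z [27.  30.  34.5]
TCP [567.2 173.5 122.7] zaxis [ 0.06   0.007 -0.998] F [-0.6 -0.3 -0.5] clk 23.87
at [567.2 173.5 122.7] -10.29 clock 23.87 F [-0.6 -0.3 -0.5] T [-0.05 -0.09 -0.  ] w 25.7
[[[-0.6, 0.6, 0.2], 0.1]]
```

Centred now, with the foot square across the slot. A gentle lift test checks that the foot catches under the lips.

Call:
{"fn": "jog_arm", "kwargs": {"steps": [[[0, 0, -1.5], 0], [[0, 0, -1.5], 0], [[0, 0, -1], 0]]}}

```text
clock: 24.12
ee_pos: [0.5653, 0.1731, 0.1248]
tool_rot: [[0.982, -0.178, 0.056], [-0.178, -0.984, 0.006], [0.054, -0.016, -0.998]]
wrist_force: [5.4, 2.4, -27.5]
width: 0.0255
```

Call:
{"fn": "jog_arm", "kwargs": {"steps": [[[0, 0, 1.5], 0], [[0, 0, 1.5], 0], [[0, 0, 0], 0]]}}

```text
clock: 24.37
ee_pos: [0.5668, 0.1735, 0.1232]
tool_rot: [[0.982, -0.178, 0.059], [-0.178, -0.984, 0.007], [0.057, -0.017, -0.998]]
wrist_force: [0.6, 0.1, -1.7]
width: 0.0252
```

The foot catches: the lift stopped after 2 mm with 27 N holding it down. I'll lower it again until it touches, then release and withdraw.

Call:
{"fn": "jog_arm", "kwargs": {"steps": [[[0, 0, 1], 0], [[0, 0, 0], 0]]}}

```text
clock: 24.53
ee_pos: [0.5677, 0.1737, 0.1231]
tool_rot: [[0.982, -0.177, 0.061], [-0.178, -0.984, 0.007], [0.059, -0.018, -0.998]]
wrist_force: [0.6, -0.2, -0.5]
width: 0.0256
```

Call:
{"fn": "jog_arm", "kwargs": {"steps": [[[0, 0, 0], 0], [[0, 0, 0], 0], [[0, 0, 0], 0], [[0, 0, 0], 0], [[0, 0, 0], 0], [[0, 0, 0], 0]], "gripper": 0.2}}

```text
clock: 25.03
ee_pos: [0.5681, 0.1738, 0.1235]
tool_rot: [[0.982, -0.177, 0.062], [-0.178, -0.984, 0.007], [0.059, -0.018, -0.998]]
wrist_force: [0.2, -0.4, -0.5]
width: 0.0683
```

```bash
python3 stem.py; python3 plan.py 566.5 173 200 -10.4
python3 - <<'E'
from h import *
im,d=bot.camera("wrist"); cv2.imwrite("pics/w26.png",im[:,:,::-1]); cv2.imwrite("pics/w26c.png",cv2.resize(im[190:430,200:440,::-1],None,fx=2.5,fy=2.5,interpolation=cv2.INTER_CUBIC))
E
```

```text
stem tilt deg x,y [-0.3 -0.4] front surf at lower [576.3 170.5  49.4] upper [575.9 167.5 113.3] n 12
collar n 108 mean [575.1 159.6  30.3] z [26.8 29.9 34.5]
TCP [568.1 173.8 123.5] zaxis [ 0.062  0.007 -0.998] F [ 0.4  0.6 -0.3] clk 25.08
at [568.1 173.8 123.5] -10.28 clock 25.08 F [ 0.4  0.6 -0.3] T [-0.02  0.06  0.03] w 68.4
[[[-0.5, 0.3, -25.5], 0.0], [[-0.5, 0.3, -25.5], 0.0], [[-0.5, 0.3, -25.5], 0.0]]
```

View pics/w26c.png

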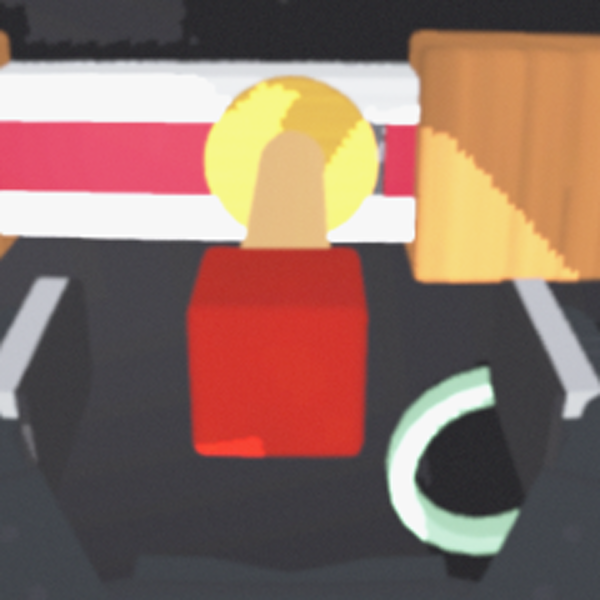

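Call:
{"fn": "jog_arm", "kwargs": {"steps": [[[0, 0, -10], 0], [[0, 0, -20], 0], [[0, 0, -25], 0], [[0, 0, -25], 0], [[0, 0, -25], 0], [[-30, 0, -20], 0], [[-30, 0, 0], 0], [[0, 0, 0], 0]]}}

```text
clock: 25.8
ee_pos: [0.4992, 0.1832, 0.2542]
tool_rot: [[0.982, -0.179, 0.061], [-0.18, -0.984, 0.007], [0.059, -0.018, -0.998]]
wrist_force: [1.0, 1.5, -0.6]
width: 0.0683
```

Run:
```python
from h import *
s=bot.read_state(); print(s["clock"],s["ee_pos"],s["wrist_force"].round(1))
for n in("scene","top","wrist"):
    im,d=bot.camera(n); np.savez(n+"F.npz",im=im,d=d); cv2.imwrite(f"pics/F{n}.png",im[:,:,::-1])
D=np.load("sceneF.npz"); P=pts(D["im"],D["d"],bot.get_calibration("scene"))*1000; h=cv2.cvtColor(D["im"],cv2.COLOR_RGB2HSV)
near=(np.hypot(P[...,0]-570,P[...,1]-172)<35)&(h[...,2]>100)
A=[]
for z in range(45,118,6):
    k=near&(abs(P[...,2]-z)<3)&(h[...,1]>60)&(h[...,0]>8)
    if k.sum()>8: A.append(np.median(P[k],0))
A=np.array(A); print("tilt",[np.degrees(np.arctan(np.polyfit(A[:,2],A[:,i],1)[0])).round(2) for i in(0,1)],A[0].round(1))
k=near&((h[...,0]<8)|(h[...,0]>172))&(h[...,1]>150)&(P[...,2]>100); print("knob z range",P[k][:,2].min().round(1),np.percentile(P[k][:,2],99).round(1))
D=np.load("topF.npz"); im=D["im"]; 
import meas
meas.hsv=cv2.cvtColor(im,cv2.COLOR_RGB2HSV); meas.P=pts(im,D["d"],meas.c)
for n,lo,hi,b,z in [("jade",(50,20,100),(90,150,255),(175,245,230,300),.013),("amber",(3,150,100),(14,255,255),(290,140,345,195),.012),("dish",(0,0,130),(180,60,255),(450,155,505,210),.032)]:
    try: meas.rep(n,meas.m(lo,hi,b),z)
    except Exception as e: print(n,"hidden",e)
```

```text
25.8 [0.49920327 0.18316779 0.25415594] [ 1.   1.5 -0.6]
tilt [np.float64(0.09), np.float64(0.05)] [575.1 169.2  44.5]
knob z range 126.0 151.3
jade 224 c [443.  126.8] size [74.6 75. ] ang 46.9 medz 0.0107
amber 159 c [659.2 -91.1] size [68.7 70. ] ang 1.5 medz 0.0107
dish 1098 c [ 633.5 -404. ] size [70.9 72.1] ang 1.5 medz 0.0175
```

View pics/Fscene.png

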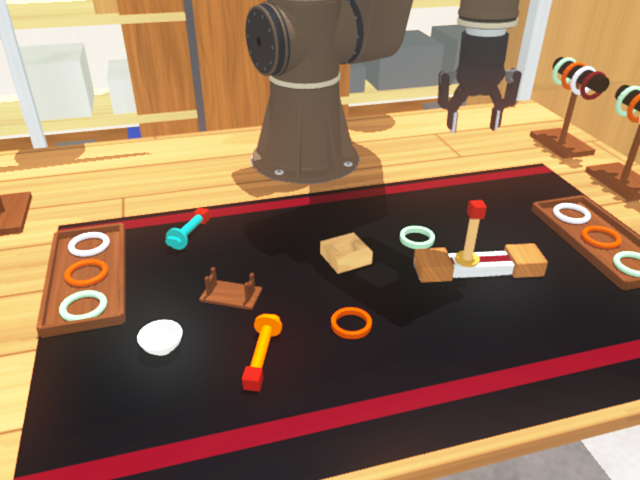

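View pics/Fwrist.png

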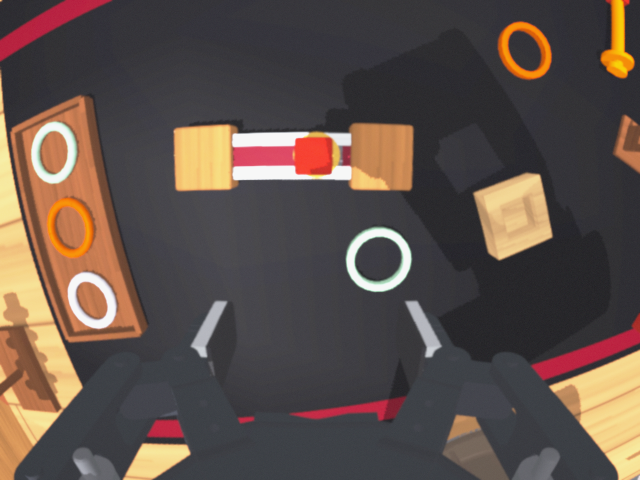

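The scene view shows the post standing on the rail: knob at (477,210), collar at (467,259), tilt 0.1°, knob top at 151 mm as it must be. The bangles and the dish are where they were. Handing in.

```bash
python3 -c "
from rig import bot
s=bot.read_state(); print(s['clock'],abs(s['qd']).max(),s['wrist_force'].round(1)); print(bot.finish_job())"
```

```text
25.95 0.029217551023999727 [ 0.5 -0.7 -0.4]
the job is handed in; nothing more can be done
None
```

The post is standing upright on the rail with its foot locked under the lips, and the job was handed in at 26 s of the 54 s allowed.

**What I did**
- **Standing it up:** I gripped the post by its knob and lifted it off the cradle. It stayed level in the grip, so I swung it upright in the fingers by pushing its foot end against the side of the wooden block. The first push slipped over the block's edge, and a second push lower on the wall worked.
- **Block:** I set the post in the square well, let go, and saw it standing there on its own.
- **Rail:** I took it again and lowered the foot through the gap, which two camera views placed about 29 mm from the rail's middle. I turned it a quarter turn in three segments, re-gripping between them.

**Last checks**
- **Seating:** the stem is 0.1° from vertical. The knob top is at 151.3 mm against the expected 151, so the collar is flat on the rail.
- **Foot catch:** a gentle lift before the final release stopped after about 2 mm with 27 N holding it down.
- **Bystanders:** both bangles measured exactly where they started. The dish read within 1 mm, which is measurement noise.
- **Forces:** the highest wrist force I saw in the readings was about 33 N.

**What was not ideal:** the tool drifted about 3° out of plumb during the pushing and pulled the post about 3 mm to one side of the slot during the turn. I moved it back about 3.4 mm before the final release. I did not measure its offset across the slot again after that.

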